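# Load the last tube and lift the sample carousel off its stand

### The arm

A 6-joint arm with a two-finger parallel gripper is mounted at the origin on a cart in front of the work surface, level with it; the furniture and walls round the work are solid. World frame = base frame: x ahead of the robot, y to its left, z up, the work surface at z = 0. Lengths are in m, angles in degrees, forces in N, time in s.
With the tool pointing down it reaches from about 0.3 to 0.85 m from the base axis. Payload 5.4 kg.
Tool frame: the origin (TCP) lies at the very end of the fingers, on their centre line; the grasp point (between the pads) lies 19 mm behind it; y points along the fingers, z is the direction in which the jaws open and shut, and the axes are right-handed (so a half turn about y gives the same grasp; the last joint's range is limited). The gripper opens to 85 mm and grips with 20 to 120 N. Pads are 22 mm wide; open, the fingers measure 114 mm over their backs; the gripper's body (76 mm by 85 mm) begins 54 mm behind the grasp point. The pads swing forward as they close: fully open they stand 13 mm farther back than shut.
Start: joints at [-75.751, 9.076, 91.501, -0, 79.423, -12.038], TCP at [0.255, -0.516, 0.231] pointing down, gripper open.
Joint ranges: [-166.64, 166.64], [-54.1, 131.32], [10.49, 154.53], [-73.88, 253.88], [9.74, 151.15], [-171.62, 171.62]. Speed limits (degrees/s): [147.25, 147.25, 180, 180, 180, 180].

### API

Orientations are given as a 3x3 rotation matrix whose columns are the frame's x, y, z axes.
In Python, from plant import readout, optics, job_done gives the robot as it stands.
- The arm moves only by the shell command python3 -m creep 'ROWS'. ROWS is JSON, a list that holds one entry, the list of rows, each a list of 7 numbers: the shift along the tool's x, y, z in units of 50 mm (1.0 is 50 mm), then the turn, a rotation vector about the tool's x, y, z in units of 4 degrees (1.0 is 4 degrees), then the opening, from -1 (shut) to 1 (fully open), so that 0 is half open. A call has 1 to 8 rows; each row shifts and turns the pose as measured when the row begins, along the tool's axes as they then stand; what a row does not reach is not made up. A row lasts 1/10 s, in which the tool goes at most 50 mm and 8.59 degrees, less where a joint would pass 70% of its speed; a pose out of reach is approached as far as the arm can. A call with a number of a shift or a turn outside -1 to 1 is refused whole. A call with a gripper value outside its range is refused whole. The fingers move at their own pace and stop on an object; the grip force is fixed at half the most. Time passes only in rows, so rows that do not move let the fingers close. It gives the time, the measured TCP pose, the force and the opening at its end, in the units of the state.
- readout.get_obs(): the state, without advancing time (a new reading comes with each control period).
- optics.camera(name): name is "scene" or "top" or "wrist"; returns the picture (480x640x3 uint8, red, green, blue); there is no depth.
- optics.get_calibration(name): a dict with "mtx" (3x3 intrinsics, pixels), "D" ([k1, k2, p1, p2, k3] as OpenCV has them; the pictures are not rectified), "view" (4x4, takes a point from world to camera coordinates). Camera axes: x right, y down, z forward; pixel columns grow to the right and rows downward; lengths in m; the calibration is good to about 2 mm. A picture is of the moment at which its call begins: read the wrist's pose just before it. get_calibration takes no time and is no camera call; for the wrist camera it gives the pose at the moment of the call.
- job_done(): hands the job in, once; it reports no verdict.
The state is a dict: "time_s": time; "q": joint angles; "joint_velocities": joint speeds; "joint_torque": joint torques, N m; "tool_pos": TCP position; "ee_rot": TCP orientation; "contact_force": force on the tool from outside, world axes, zero at the start; "torque": the same for the moment, N m; "opening": finger opening in m.
Only numpy, scipy, OpenCV 4.12 (cv2) and the standard library are available. Lean on these libraries where they do the work, as an engineer would, in place of code of your own. Each camera call takes 0.05 s, during which the arm holds its last target.

### The job

Take the one test tube out of the tube rack, stand it fully down in the only empty well of the sample carousel and let go of it. Then grip the carousel by the handle in its middle, lift it straight up off its loading stand until its underside is about 10 cm above the stand's top, and hold it there, level and steady, for three seconds with all six tubes in place; finish while still holding it in the air. The tubes are open, so keep the tube and the carousel upright throughout, and leave the beaker, the bottle and the cup standing where they are.

Things in the scene. Friction and masses are not known exactly. Their poses are not given: they have to be found in the camera images.
- last_tube_centre (a point): centre of the open clear glass test tube standing upright in the rack, the only one there: 15 mm across, 100 mm tall, 18 g; this point is 50 mm above its bottom; z is its axis. In the rack its bottom is 9 mm above the bench and its top 48 mm above the rack's top deck. Grip it near its top.
- last_tube: the same tube; origin at the centre of its bottom, z up along the tube.
- rack: white plastic tube rack, 66 x 220 x 70 mm, fixed to the bench; origin at the centre of its underside, long side along its y, top deck 61 mm up, end plates 70 mm. The tube's hole (at its x -16.5, y +37.6 mm) is only a little wider than the tube: pull it straight up at least 55 mm to free it.
- carousel: white disc, 192 mm wide, 6 mm thick, with six grey tube wells on a circle of 75 mm radius, five with a tube in, and a handle in the middle; 0.35 to 0.55 kg empty. Origin at the centre of its underside, z up; empty well at +y, the others at 60 degree steps. Its bore (23 mm wide, 26 mm deep) sits loosely on the stand's spindle. Tube tops are 106 mm above the underside.
- handle (a point): centre of the carousel's grip: an upright black block on the aluminium post in the middle of the carousel, 56 mm long along the carousel's x axis, 14 mm thick along its y axis, 28 mm high; this point is 135 mm above the carousel's underside, half-way up the block, and its axes are the carousel's. Grip it across the 14 mm. The tubes' tops are 29 mm below this point and the block's bottom 14 mm below it.
- empty_well (a point): the floor of the empty well, at its centre (6 mm above the carousel's underside); the well is a round socket 41 mm deep, 18 mm wide inside, opening to 25 mm at its flared mouth 41 mm above this point. A seated tube's bottom is at this point and its centre is 50 mm above it. Axes are the carousel's: its +y points away from the handle.
- stand: round grey loading stand, 156 mm across, fixed to the bench; origin at the centre of its underside. Its flat top, on which the carousel rests, is 35 mm up; the steel spindle, 19 mm thick with a tapered tip, ends 57 mm up (22 mm above the top).
- loaded_tube_1: open test tube, 15 mm across and 100 mm tall, standing in the carousel well 60 degrees anticlockwise (from above) from the empty one; origin at the centre of its bottom. It stays there.
- loaded_tube_2: open test tube, 15 mm across and 100 mm tall, standing in the carousel well 120 degrees anticlockwise (from above) from the empty one; origin at the centre of its bottom. It stays there.
- loaded_tube_3: open test tube, 15 mm across and 100 mm tall, standing in the carousel well 180 degrees anticlockwise (from above) from the empty one; origin at the centre of its bottom. It stays there.
- loaded_tube_4: open test tube, 15 mm across and 100 mm tall, standing in the carousel well 240 degrees anticlockwise (from above) from the empty one; origin at the centre of its bottom. It stays there.
- loaded_tube_5: open test tube, 15 mm across and 100 mm tall, standing in the carousel well 300 degrees anticlockwise (from above) from the empty one; origin at the centre of its bottom. It stays there.
- beaker: small glass beaker beside the work, 46 mm across, 56 mm tall; origin at the centre of its underside. Leave it alone.
- bottle: sample bottle with a black cap beside the work, 37 mm across, 81 mm tall; origin at the centre of its underside. Leave it alone.
- cup: small clear rinsing cup beside the work, 47 mm across, 64 mm tall; origin at the centre of its underside. Leave it alone.

How it is judged:
By the outcome, as a careful person would: the job done as asked, in the order asked, and still so for the second after the job is handed in, while the arm keeps its last pose, push and grip.
It also fails if it takes over 69 s, if anything falls off the work surface, if the arm or the gripper's body presses on something with over 40 N, if the wrist force passes 120 N, or if a joint passes its speed limit or range.

## Working session

There is one attempt and no reset: what is moved stays moved. The work goes in short steps, Python scripts to look and compute and a shell command to move; the robot and the scene stay as the last step left them, time stands still between calls to the robot, and variables do not carry over. Pictures are saved under pics/ and viewed, and the job is handed in when it is done.

```bash
mkdir -p pics; ls
python3 - <<'E'
from plant import readout, optics
import cv2
o=readout.get_obs(); print(o)
for n in ["scene","top","wrist"]:
    c=optics.get_calibration(n); print(n,c)
    cv2.imwrite(f"pics/{n}0.png",optics.camera(n)[:,:,::-1])
E
```

```text
pics
{'time_s': 0.0, 'q': array([-7.57519747e+01,  9.11361842e+00,  9.15702436e+01, -7.84658843e-04,
        7.94232822e+01, -1.20362687e+01]), 'joint_velocities': array([-0.03682723, -0.01095537, -0.0200974 , -0.00697327,  0.08984747,
        0.04451297]), 'joint_torque': array([-6.31007570e-04, -3.96000087e+01, -3.31431234e+01, -3.62890023e-04,
        8.59982130e-03,  1.88813445e-07]), 'tool_pos': array([ 0.25446832, -0.51497191,  0.23032427]), 'ee_rot': array([[-8.96606822e-01, -4.73297025e-04,  4.42827261e-01],
       [-4.42827353e-01,  1.80918299e-03, -8.96605076e-01],
       [-3.76795031e-04, -9.99998251e-01, -1.83171468e-03]]), 'contact_force': array([-0.10345216,  0.18874897, -0.02628392]), 'torque': array([-0.06330422, -0.03765376, -0.0044819 ]), 'opening': 0.08567470889730208}
scene {'mtx': array([[555.7800001 ,   0.        , 316.65895358],
       [  0.        , 555.7800001 , 236.94686532],
       [  0.        ,   0.        ,   1.        ]]), 'D': array([-0.02790669,  0.        ,  0.        ,  0.        ,  0.        ]), 'view': array([[ 0.52676846, -0.84977165,  0.02007808
[... 497 characters left out ...]
-0.14947551],
       [-0.99686243, -0.00820908, -0.07872675,  0.52712932],
       [ 0.07880819, -0.01012016, -0.99683843,  1.21969733],
       [ 0.        ,  0.        ,  0.        ,  1.        ]])}
wrist {'mtx': array([[411.94704749,   0.        , 327.06829155],
       [  0.        , 411.94704749, 240.36140901],
       [  0.        ,   0.        ,   1.        ]]), 'D': array([-0.09574911,  0.        ,  0.        ,  0.        ,  0.        ]), 'view': array([[ 0.44306812, -0.89648689, -0.00137753, -0.57410741],
       [-0.85635167, -0.42368583,  0.29521541, -0.03764209],
       [-0.26524039, -0.12962088, -0.95542973,  0.37878434],
       [ 0.        ,  0.        ,  0.        ,  1.        ]])}
```

View pics/scene0.png

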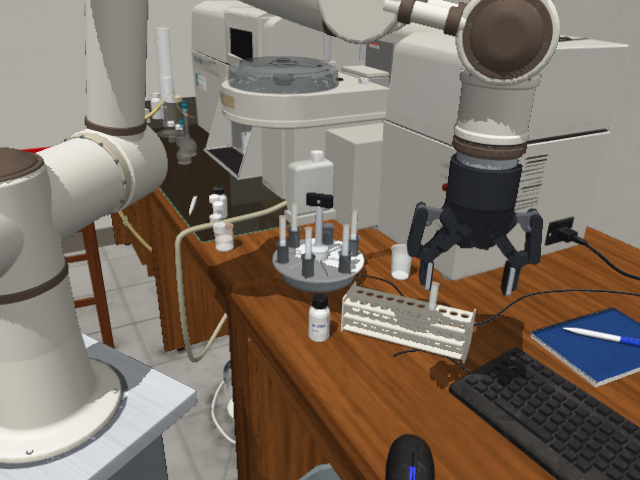

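View pics/top0.png

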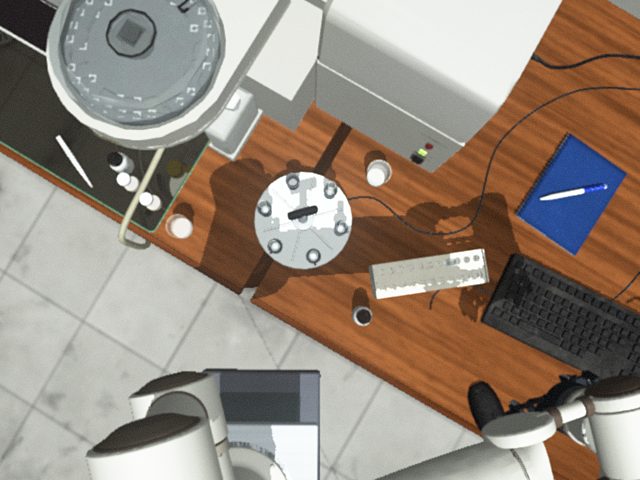

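View pics/wrist0.png

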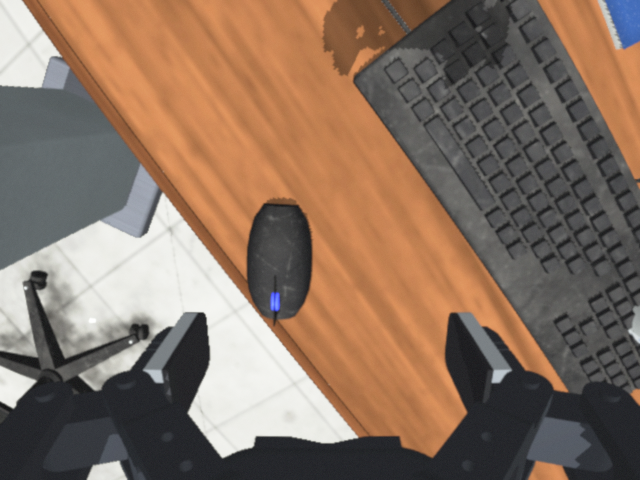

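The scene picture shows the carousel at about (318,255), the rack at (410,320) with its tube at (434,295), the bottle at (319,318) and the cup at (400,260). In the top view the carousel is at (303,220) and the rack at (430,273). I'll enlarge both.

Run:
```python
import cv2
t=cv2.imread("pics/top0.png"); s=cv2.imread("pics/scene0.png")
cv2.imwrite("pics/c1.png",cv2.resize(t[165:275,250:360],None,fx=5.4,fy=5.4,interpolation=cv2.INTER_CUBIC))
cv2.imwrite("pics/c2.png",cv2.resize(t[240:340,345:495],None,fx=5,fy=5,interpolation=cv2.INTER_CUBIC))
cv2.imwrite("pics/c3.png",cv2.resize(s[180:300,260:380],None,fx=5,fy=5,interpolation=cv2.INTER_CUBIC))
cv2.imwrite("pics/c4.png",cv2.resize(s[260:370,330:490],None,fx=5,fy=5,interpolation=cv2.INTER_CUBIC))
```

```text
(no output)
```

View pics/c1.png

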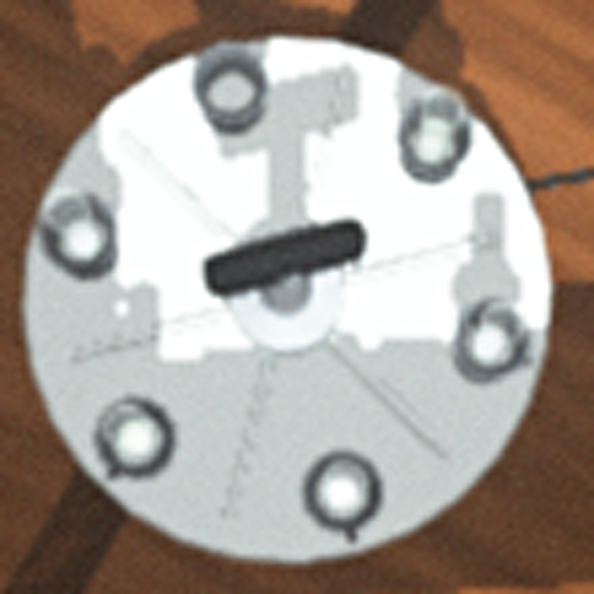

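View pics/c2.png

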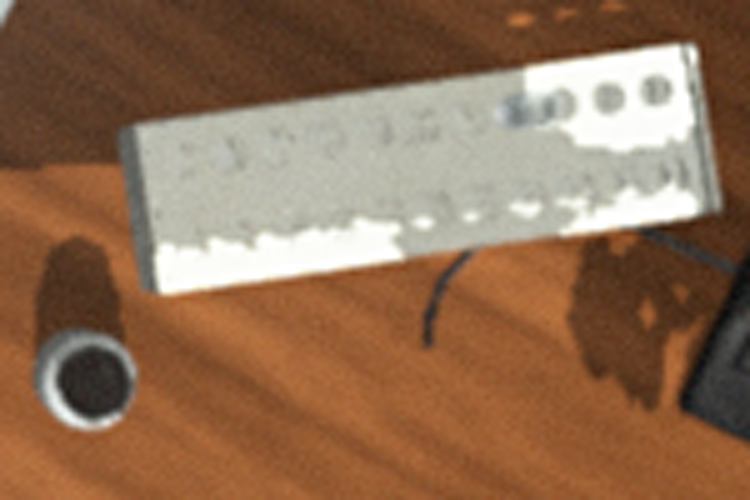

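View pics/c3.png

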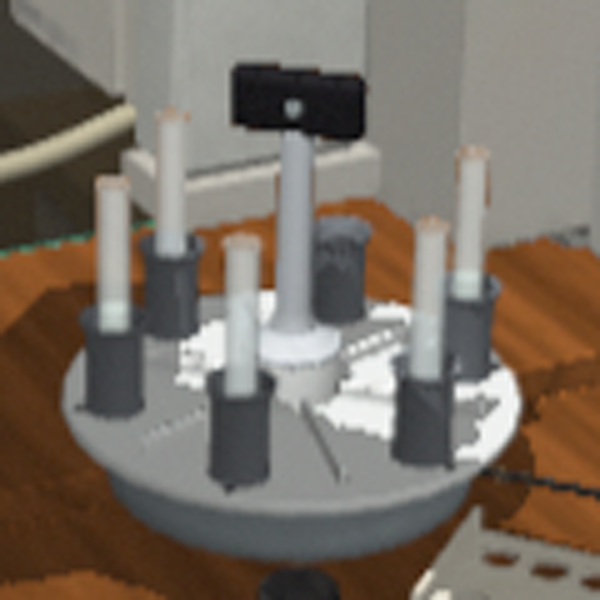

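View pics/c4.png

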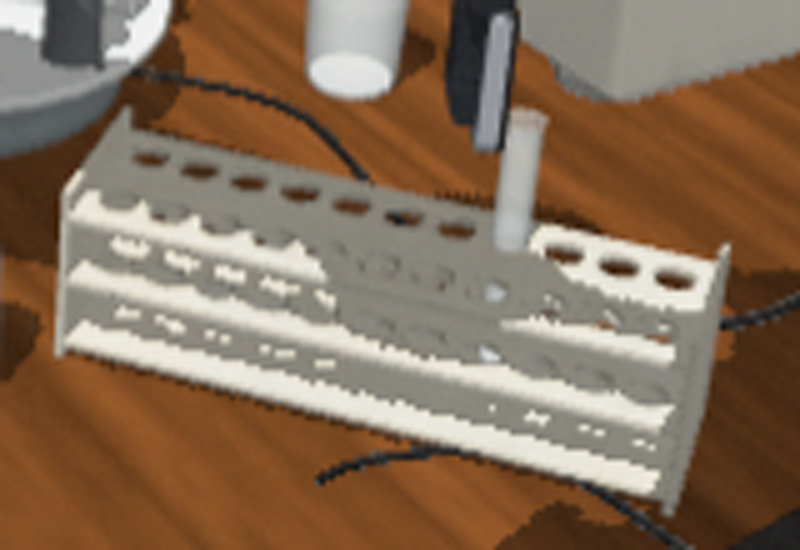

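```bash
cat > h.py <<'E'
import numpy as np, cv2
from scipy.optimize import least_squares
from scipy.spatial.transform import Rotation as R
from plant import optics, readout
def proj(c,P):
    V=np.array(c["view"]); r,_=cv2.Rodrigues(V[:3,:3])
    return cv2.projectPoints(np.asarray(P,float).reshape(-1,1,3),r,V[:3,3],c["mtx"],c["D"])[0].reshape(-1,2)
def pl(x,y,yaw,L):
    L=np.asarray(L,float); c,s=np.cos(yaw),np.sin(yaw)
    return np.stack([x+c*L[:,0]-s*L[:,1],y+s*L[:,0]+c*L[:,1],L[:,2]],1)
def ray(c,uv,z):
    V=np.array(c["view"]); n=cv2.undistortPoints(np.array([[uv]],float),c["mtx"],c["D"])[0,0]
    d=V[:3,:3].T@np.array([n[0],n[1],1]); o=-V[:3,:3].T@V[:3,3]
    return o+d*(z-o[2])/d[2]
def cr(p,f,o): return (np.array(p)+0.5)/f-0.5+np.array(o)
def fit(obs,x0):
    # obs: list (calib, local pt, px, weight)
    def f(p): return np.concatenate([(proj(c,pl(*p,[L]))[0]-uv)*w for c,L,uv,w in obs])
    s=least_squares(f,x0); return s.x,f(s.x).reshape(-1,2)
E
python3 - <<'E'
from h import *
T=optics.get_calibration("top");S=optics.get_calibration("scene")
def well(k,z,r=.075):
    a=np.radians(90+60*k); return [r*np.cos(a),r*np.sin(a),z]
obs=[]
# disc centre approx
obs.append((T,[0,0,.041],cr((288,299.5),5.4,(250,165)),1))
for k,p in zip([1,2,3,4,5],[(171,113),(113,183),(242,241),(431,225),(472,152)]):
    obs.append((S,well(k,.141),cr(p,5,(260,180)),1))
obs.append((S,[0,0,.170],cr((298,101),5,(260,180)),1))
obs.append((T,[0,0,.184],cr((285,256),5.4,(250,165)),1))
obs.append((T,well(0,.082),cr((231,85),5.4,(250,165)),1))
p,r=fit(obs,[.5,-.13,0]);print("car",p,np.degrees(p[2]));print(r.round(2))
for u in [(210,276),(362,240)]: print(ray(T,cr(u,5.4,(250,165)),.184))
# rack
ob=[]
for L,u in [([-.033,-.11,.07],(135,127)),([.033,-.11,.07],(157,292)),([-.033,.11,.07],(693,42)),([.033,.11,.07],(720,210))]:
    ob.append((T,L,cr(u,5,(345,240)),1))
ob.append((S,[-.0165,.0376,.109],cr((527,117),5,(330,260)),1))
p,r=fit(ob,[.5,-.35,np.radians(190)]);print("rack",p,np.degrees(p[2]));print(r.round(2))
print("tube",pl(*p,[[-.0165,.0376,.109]]))
for n,c,u,z in [("bottle",T,cr((95,382),5,(345,240)),.081),("cup",T,(378,172),.064)]: print(n,ray(c,u,z))
print(ray(T,(181,226),.064), proj(T,[[.45,-.1,0],[.45,-.3,0]]))
E
```

```text
car [ 0.55548905 -0.12655755 -1.28801935] -73.79807287475622
[[ 0.3  -0.11]
 [-0.42  0.36]
 [-0.37 -0.07]
 [-0.07  0.12]
 [-0.01 -0.04]
 [-0.03  0.15]
 [-0.42 -0.12]
 [ 0.5  -0.47]
 [ 0.13 -0.18]]
[ 0.54799308 -0.1016417   0.184     ]
[ 0.56005939 -0.1504219   0.184     ]
rack [ 0.45255573 -0.3715124   3.29237831] 188.63938181637766
[[-0.18 -0.83]
 [ 0.57  0.45]
 [ 0.48 -0.25]
 [ 0.56  0.05]
 [-1.32  0.02]]
tube [[ 0.47451659 -0.40620722  0.109     ]]
bottle [ 0.37056411 -0.24200559  0.081     ]
cup [ 0.64818528 -0.27135661  0.064     ]
[0.53948339 0.10915234 0.064     ] [[289.70542142 273.91872595]
 [388.57931138 274.62276528]]
```

Run:
```python
from h import *
T=optics.get_calibration("top");W=optics.get_calibration("wrist")
V=W["view"]; c=-V[:3,:3].T@V[:3,3]; o=readout.get_obs()
print("cam in tool",o["ee_rot"].T@(c-o["tool_pos"]))
for u in [(430,172),(318,98),(297,128),(245,110),(235,158),(322,62)]:
  print(u,*[ray(T,u,z).round(3)[:2] for z in (0,.1,.2,.3)])
```

```text
cam in tool [-7.59557320e-02 -1.41785324e-01 -9.47053426e-05]
(430, 172) [ 0.661 -0.386] [ 0.643 -0.366] [ 0.624 -0.346] [ 0.606 -0.326]
(318, 98) [ 0.814 -0.155] [ 0.784 -0.153] [ 0.753 -0.151] [ 0.723 -0.149]
(297, 128) [ 0.75  -0.112] [ 0.725 -0.114] [ 0.699 -0.115] [ 0.674 -0.117]
(245, 110) [ 0.787 -0.004] [ 0.759 -0.014] [ 0.731 -0.024] [ 0.702 -0.035]
(235, 158) [0.686 0.015] [0.666 0.003] [ 0.646 -0.009] [ 0.625 -0.02 ]
(322, 62) [ 0.892 -0.163] [ 0.855 -0.16 ] [ 0.818 -0.158] [ 0.782 -0.155]
```

Run:
```python
from h import *
S=optics.get_calibration("scene")
s=cv2.imread("pics/scene0.png")
for q,col in [((.75,-.112),(0,0,255)),((.69,.01),(0,255,0)),((.70,-.085),(255,0,0)),((.66,-.386),(255,255,0))]:
    for z in np.arange(0,.41,.05):
        p=proj(S,[[*q,z]])[0]; cv2.circle(s,tuple(int(v) for v in p),2,col,-1)
cv2.imwrite("pics/s1.png",cv2.resize(s[40:290,180:460],None,fx=2.8,fy=2.4))
```

```text
(no output)
```

View pics/s1.png

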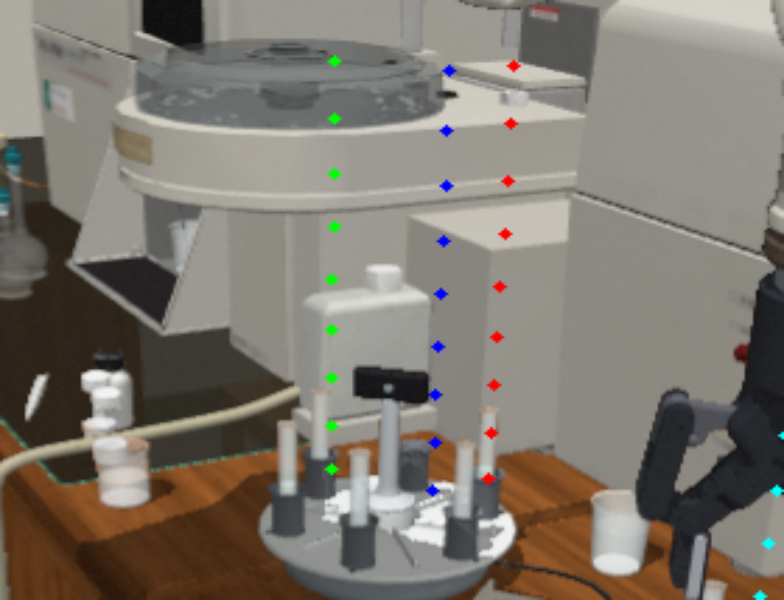

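Run:
```python
from h import *
T=optics.get_calibration("top");S=optics.get_calibration("scene")
def tri(a,b):
    na=cv2.undistortPoints(np.array([[a]],float),T["mtx"],T["D"])[0,0]; nb=cv2.undistortPoints(np.array([[b]],float),S["mtx"],S["D"])[0,0]
    X=cv2.triangulatePoints(T["view"][:3],S["view"][:3],na,nb)[:,0];X=X[:3]/X[3]
    return X.round(3),(proj(T,[X])[0]-a).round(1)
print(tri((297,128),(354.3,143.3)), tri((248,80),(325.7,130.8)))
t=cv2.imread("pics/top0.png")
cv2.imwrite("pics/t2.png",cv2.resize(t[40:220,180:400],None,fx=3.5,fy=3.3))
```

```text
(array([ 0.689, -0.122,  0.253]), array([ 3.7, -2.1])) (array([ 0.763, -0.026,  0.25 ]), array([-4.5,  2.8]))
```

View pics/t2.png

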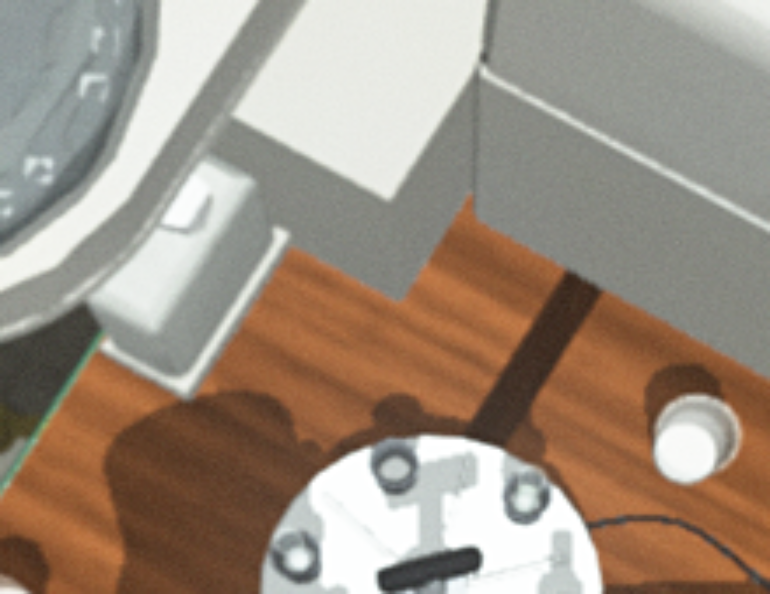

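```bash
cat > go.py <<'E'
import sys
from h import *
# usage: go.py x y z yaw(deg of tool z)
x,y,z,yw=map(float,sys.argv[1:5]); o=readout.get_obs(); Rm=o["ee_rot"]; p=o["tool_pos"]
a=np.radians(yw); Z=np.array([np.cos(a),np.sin(a),0]); Y=np.array([0,0,-1.]); Rt=np.stack([np.cross(Y,Z),Y,Z],1)
d=np.array([x,y,z])-p
print("t",o["time_s"],"pos",p.round(4),"yaw",np.degrees(np.arctan2(Rm[1,2],Rm[0,2])).round(2),"tilt",np.degrees(np.arccos(-Rm[2,1])).round(2),"F",o["contact_force"].round(1),"op",round(o["opening"],4))
print("shift units",(Rm.T@d/.05).round(3),"turn units",(np.degrees(R.from_matrix(Rm.T@Rt).as_rotvec())/4).round(3), "q",o["q"].round(1))
E
python3 go.py .4745 -.4062 .18 -73.8
```

```text
t 0.15 pos [ 0.2545 -0.5151  0.2305] yaw -63.71 tilt 0.08 F [-0.8 -1.5  0.6] op 0.0855
shift units [-4.909e+00  1.012e+00 -3.000e-03] turn units [ 2.100e-02  2.521e+00 -2.000e-03] q [-75.8   9.1  91.6  -0.   79.4 -12. ]
```

```bash
python3 -m creep '[[[-0.7,0.1,0,0,0,0,1],[-0.7,0.1,0,0,0,0,1],[-0.7,0.1,0,0,0,0,1],[-0.7,0.1,0,0,0,0,1],[-0.7,0.1,0,0,0,0,1],[-0.7,0.1,0,0,0,0,1],[-0.6,0.1,0,0,0,0,1]]]'; python3 go.py .4745 -.4062 .18 -73.8
```

```text
time_s: 0.85
tool_pos: [0.4735, -0.4072, 0.1924]
ee_rot: [[-0.9, -0.003, 0.436], [-0.436, 0.002, -0.9], [0.002, -1.0, -0.003]]
contact_force: [-0.6, -0.8, -0.1]
opening: 0.0855
t 0.85 pos [ 0.4735 -0.4072  0.1924] yaw -64.18 tilt 0.21 F [-0.6 -0.8 -0.1] op 0.0855
shift units [-0.027  0.248 -0.008] turn units [0.046 2.405 0.026] q [-51.7  18.1  85.3  -0.   76.8  12.5]
```

Tracking is good. Next I'll turn, then take a wrist picture.

```bash
python3 -m creep '[[[0,0.1,0,0,0.8,0,1],[0,0.1,0,0,0.8,0,1],[0,0,0,0,0.8,0,1],[0,0,0,0,0,0,1]]]'; python3 go.py .4745 -.4062 .18 -73.8
python3 - <<'E'
from h import *
W=optics.get_calibration("wrist"); im=optics.camera("wrist")[:,:,::-1]; cv2.imwrite("pics/w1.png",im)
print(proj(W,[[.4745,-.4062,.109],[.4745,-.4062,.061]]))
E
```

```text
time_s: 1.25
tool_pos: [0.477, -0.4022, 0.1786]
ee_rot: [[-0.96, -0.005, 0.28], [-0.281, 0.007, -0.96], [0.003, -1.0, -0.008]]
contact_force: [0.0, 0.2, 0.1]
opening: 0.0853
t 1.25 pos [ 0.477  -0.4022  0.1786] yaw -73.71 tilt 0.51 F [0.  0.2 0.1] op 0.0853
shift units [ 0.07  -0.028  0.063] turn units [0.12  0.023 0.042] q [-51.2  19.   85.8   0.   75.7  22.5]
[[333.98601587 264.43479904]
 [333.40785307 238.62292695]]
```

View pics/w1.png

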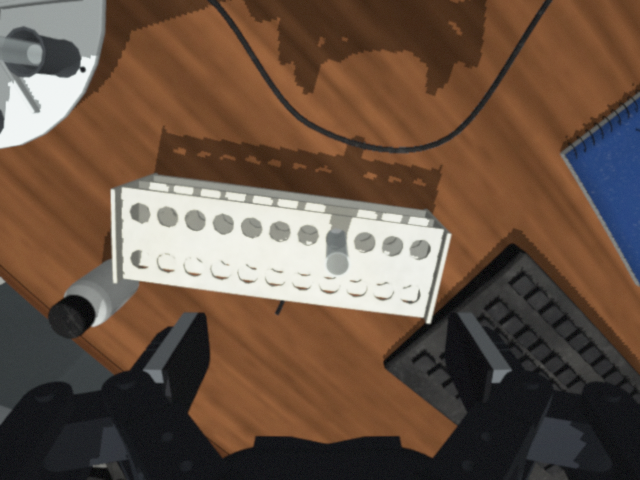

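Run:
```python
from h import *
im=cv2.imread("pics/w1.png"); cv2.imwrite("pics/w1c.png",cv2.resize(im[210:290,300:380],None,fx=7,fy=7,interpolation=cv2.INTER_CUBIC))
```

```text
(no output)
```

View pics/w1c.png

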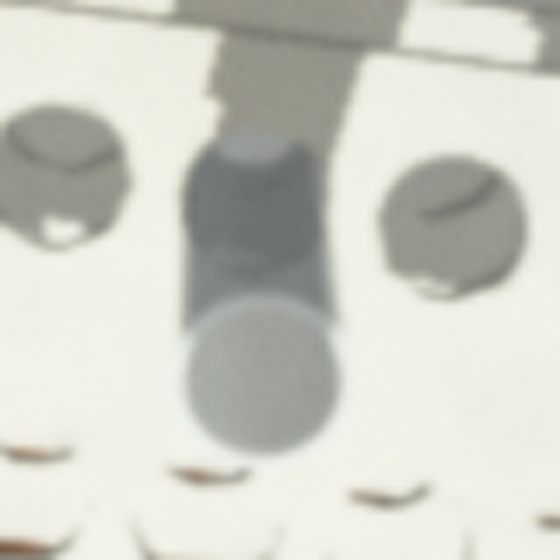

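Run:
```python
from h import *
W=optics.get_calibration("wrist")
print(ray(W,cr((264,372),7,(300,210)),.109),ray(W,cr((259,202),7,(300,210)),.061))
```

```text
[ 0.47588371 -0.40754475  0.109     ] [ 0.4751131  -0.40805015  0.061     ]
```

```bash
python3 go.py .4757 -.4076 .178 -73.8; python3 -m creep '[[[0.05,0,0.05,0.12,0.02,0.04,1],[0.05,0,0.05,0,0,0,1],[0,0,0,0,0,0,1]]]'; python3 go.py .4757 -.4076 .078 -73.8
```

```text
t 1.3 pos [ 0.4768 -0.4022  0.1785] yaw -73.65 tilt 0.52 F [-0.5  1.2  0.2] op 0.0855
shift units [0.052 0.009 0.098] turn units [0.124 0.038 0.043] q [-51.2  19.   85.9   0.   75.7  22.4]
time_s: 1.6
tool_pos: [0.4728, -0.4092, 0.1785]
ee_rot: [[-0.959, -0.0, 0.282], [-0.282, -0.001, -0.959], [0.0, -1.0, 0.001]]
contact_force: [-0.1, -0.2, 0.4]
opening: 0.0853
t 1.6 pos [ 0.4728 -0.4092  0.1785] yaw -73.62 tilt 0.03 F [-0.1 -0.2  0.4] op 0.0853
shift units [-0.065  2.009 -0.015] turn units [-0.007  0.046  0.002] q [-51.9  18.8  86.1  -0.   75.1  21.7]
```

```bash
python3 -m creep '[[[-0.06,0.3,-0.01,0,0,0,1],[0,0.3,0,0,0,0,1],[0,0.3,0,0,0,0,1],[0,0.2,0,0,0,0,1],[0,0,0,0,0,0,1]]]'; python3 go.py .4757 -.4076 .078 -73.8
```

```text
time_s: 2.1
tool_pos: [0.4748, -0.4071, 0.117]
ee_rot: [[-0.959, -0.002, 0.282], [-0.282, 0.002, -0.959], [0.001, -1.0, -0.002]]
contact_force: [-0.1, 0.4, 0.3]
opening: 0.0853
t 2.1 pos [ 0.4748 -0.4071  0.117 ] yaw -73.62 tilt 0.13 F [-0.1  0.4  0.3] op 0.0853
shift units [-0.016  0.78   0.017] turn units [0.03  0.045 0.016] q [-51.7  22.5  88.6  -0.   69.   22. ]
```

```bash
python3 -m creep '[[[-0.01,0.25,0.02,0.03,0.04,0,1],[0,0.25,0,0,0,0,1],[0,0.25,0,0,0,0,0.4],[0,0.05,0,0,0,0,0],[0,0,0,0,0,0,-0.2]]]'; python3 go.py .4757 -.4076 .078 -73.8
python3 - <<'E'
from h import *
cv2.imwrite("pics/w2.png",optics.camera("wrist")[:,:,::-1])
E
```

```text
time_s: 2.6
tool_pos: [0.4755, -0.4078, 0.0729]
ee_rot: [[-0.96, -0.001, 0.279], [-0.279, 0.0, -0.96], [0.001, -1.0, -0.0]]
contact_force: [0.3, -0.2, 0.2]
opening: 0.0435
t 2.6 pos [ 0.4755 -0.4078  0.0729] yaw -73.78 tilt 0.08 F [ 0.3 -0.2  0.2] op 0.0435
shift units [-0.005 -0.102 -0.003] turn units [0.006 0.004 0.019] q [-51.6  25.8  89.8  -0.1  64.5  22.2]
```

View pics/w2.png

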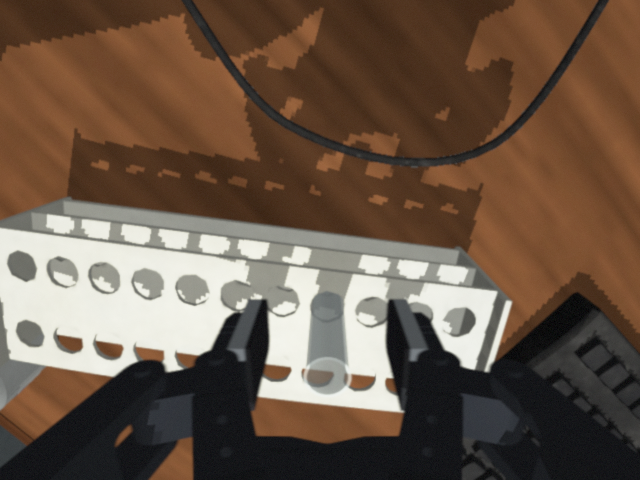

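```bash
python3 -m creep '[[[0,-0.06,0,0,0,0,-0.3],[0,0,0,0,0,0,-0.6],[0,0,0,0,0,0,-0.8],[0,0,0,0,0,0,-1],[0,0,0,0,0,0,-1],[0,0,0,0,0,0,-1],[0,0,0,0,0,0,-1],[0,0,0,0,0,0,-1]]]'; python3 go.py .4757 -.4076 .24 -73.8
```

```text
time_s: 3.45
tool_pos: [0.4762, -0.4083, 0.0783]
ee_rot: [[-0.96, 0.0, 0.279], [-0.279, -0.002, -0.96], [0.0, -1.0, 0.002]]
contact_force: [-0.4, 0.9, -0.3]
opening: 0.013
t 3.45 pos [ 0.4762 -0.4083  0.0783] yaw -73.78 tilt 0.09 F [-0.4  0.9 -0.3] op 0.013
shift units [ 0.006 -3.234 -0.01 ] turn units [-0.023  0.006  0.003] q [-51.6  25.4  89.7  -0.   64.9  22.2]
```

```bash
python3 -m creep '[[[0,-0.2,0,0,0,0,-1],[0,-0.3,0,0,0,0,-1],[0,-0.4,0,0,0,0,-1],[0,-0.4,0,0,0,0,-1],[0,-0.4,0,0,0,0,-1],[0,0,0,0,0,0,-1]]]'; python3 go.py .4757 -.4076 .25 -73.8
python3 - <<'E'
from h import *
cv2.imwrite("pics/w3.png",optics.camera("wrist")[:,:,::-1])
s=optics.camera("scene")[:,:,::-1]
cv2.imwrite("pics/s3.png",cv2.resize(s[180:360,340:540],None,fx=4,fy=3.3))
E
```

```text
time_s: 4.05
tool_pos: [0.4776, -0.4102, 0.1733]
ee_rot: [[-0.96, 0.005, 0.279], [-0.279, -0.008, -0.96], [-0.003, -1.0, 0.009]]
contact_force: [-0.3, -0.6, 1.1]
opening: 0.0128
t 4.05 pos [ 0.4776 -0.4102  0.1733] yaw -73.79 tilt 0.55 F [-0.3 -0.6  1.1] op 0.0128
shift units [ 0.017 -1.534 -0.046] turn units [-0.132  0.003 -0.038] q [-51.6  19.3  86.1  -0.1  74.1  22.2]
```

View pics/s3.png

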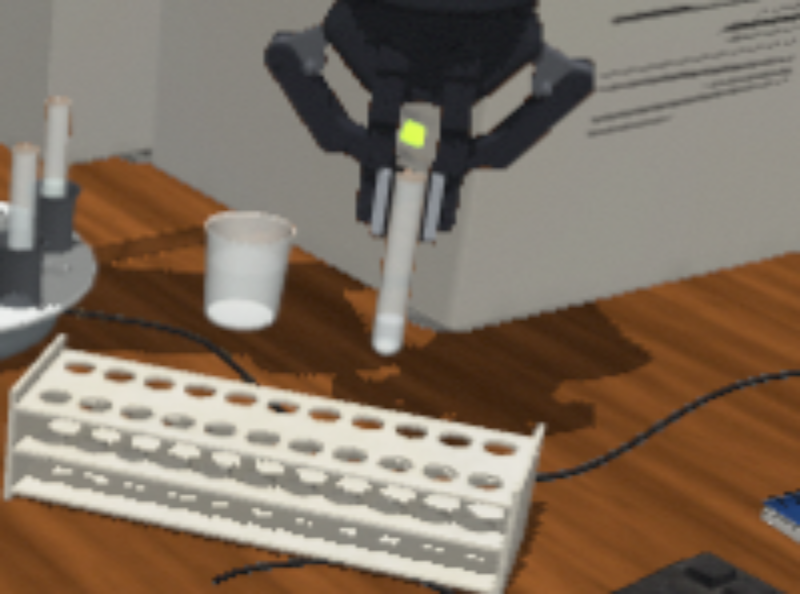

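```bash
python3 -m creep '[[[0.02,-0.4,-0.03,-0.13,0,-0.04,-1],[0,-0.4,0,0,0,0,-1],[0,-0.4,0,0,0,0,-1],[0,-0.2,0,0,0,0,-1],[0,0,0,0,0,0,-1]]]'; python3 go.py .6275 -.1056 .245 -73.8
```

```text
time_s: 4.65
tool_pos: [0.4723, -0.4044, 0.2334]
ee_rot: [[-0.96, -0.013, 0.279], [-0.279, 0.016, -0.96], [0.008, -1.0, -0.019]]
contact_force: [0.6, -1.1, -1.0]
opening: 0.013
t 4.65 pos [ 0.4723 -0.4044  0.2334] yaw -73.81 tilt 1.19 F [ 0.6 -1.1 -1. ] op 0.013
shift units [-4.646 -0.175 -4.877] turn units [ 0.275 -0.     0.114] q [-51.7  16.8  82.3  -0.   82.2  22.1]
```

View pics/w3.png

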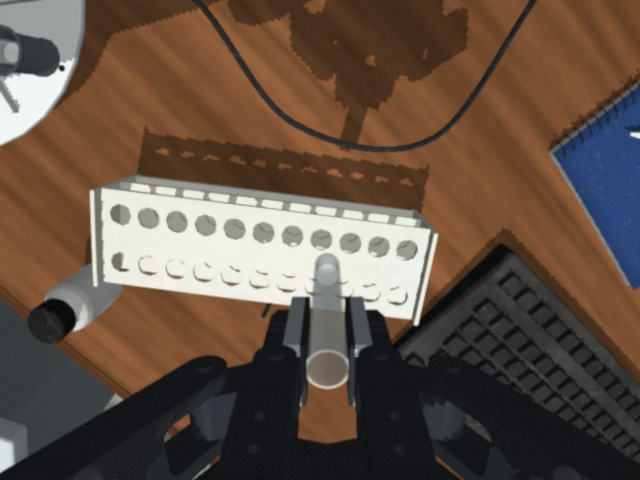

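```bash
python3 -m creep '[[[-0.3,-0.03,-0.3,0.1,0,0.04,-1],[-0.45,-0.03,-0.45,0.1,0,0.04,-1],[-0.5,-0.03,-0.5,0.05,0,0.03,-1],[-0.5,-0.03,-0.5,0,0,0,-1],[-0.5,-0.03,-0.5,0,0,0,-1],[-0.5,-0.03,-0.5,0,0,0,-1],[-0.4,0,-0.4,0,0,0,-1],[-0.3,0,-0.3,0,0,0,-1]]]'; python3 go.py .6275 -.1056 .245 -73.8
```

```text
time_s: 5.45
tool_pos: [0.5879, -0.1826, 0.2278]
ee_rot: [[-0.962, -0.018, 0.272], [-0.272, 0.014, -0.962], [0.013, -1.0, -0.018]]
contact_force: [-0.1, -0.5, 1.1]
opening: 0.0128
t 5.45 pos [ 0.5879 -0.1826  0.2278] yaw -74.21 tilt 1.27 F [-0.1 -0.5  1.1] op 0.0128
shift units [-1.178 -0.338 -1.273] turn units [ 0.257 -0.101  0.188] q [-28.6  16.1  83.7   0.2  81.4  45.6]
```

```bash
python3 -m creep '[[[-0.3,-0.1,-0.3,0.15,-0.1,0.1,-1],[-0.3,-0.1,-0.3,0.1,0,0.08,-1],[-0.3,-0.1,-0.35,0,0,0,-1],[-0.2,-0.05,-0.25,0,0,0,-1],[0,0,0,0,0,0,-1],[0,0,0,0,0,0,-1]]]'; python3 go.py .6275 -.1056 .235 -73.8
```

```text
time_s: 6.05
tool_pos: [0.6221, -0.1023, 0.2342]
ee_rot: [[-0.959, -0.016, 0.283], [-0.283, 0.006, -0.959], [0.013, -1.0, -0.011]]
contact_force: [0.9, -0.2, -0.5]
opening: 0.013
t 6.05 pos [ 0.6221 -0.1023  0.2342] yaw -73.54 tilt 0.96 F [ 0.9 -0.2 -0.5] op 0.013
shift units [-0.084 -0.017  0.094] turn units [0.15  0.066 0.189] q [-20.3  17.8  80.9   0.   82.3  53.2]
```

```bash
python3 -m creep '[[[-0.05,0,0.06,0.15,0.06,0.19,-1],[-0.03,0,0.03,0,0,0,-1],[0,0,0,0,0,0,-1]]]'; python3 go.py .6275 -.1056 .235 -73.8
python3 - <<'E'
from h import *
W=optics.get_calibration("wrist"); im=optics.camera("wrist")[:,:,::-1]
cv2.imwrite("pics/w4.png",im)
print(proj(W,[[.6275,-.1056,.082],[.6275,-.1056,.041],[.5555,-.1266,.184]]))
cv2.imwrite("pics/s4.png",cv2.resize(optics.camera("scene")[40:300,180:460,::-1],None,fx=2.8,fy=2.3))
E
```

```text
time_s: 6.35
tool_pos: [0.6264, -0.1082, 0.2328]
ee_rot: [[-0.961, -0.001, 0.276], [-0.276, -0.001, -0.961], [0.001, -1.0, 0.001]]
contact_force: [-0.1, -0.1, 0.6]
opening: 0.0129
t 6.35 pos [ 0.6264 -0.1082  0.2328] yaw -73.96 tilt 0.06 F [-0.1 -0.1  0.6] op 0.0129
shift units [-0.035 -0.045 -0.043] turn units [-0.007 -0.04   0.013] q [-20.6  17.9  80.9  -0.1  81.2  53.3]
[[324.12071845 218.81324627]
 [324.42464834 206.60460201]
 [323.81742296 395.01077002]]
```

View pics/w4.png

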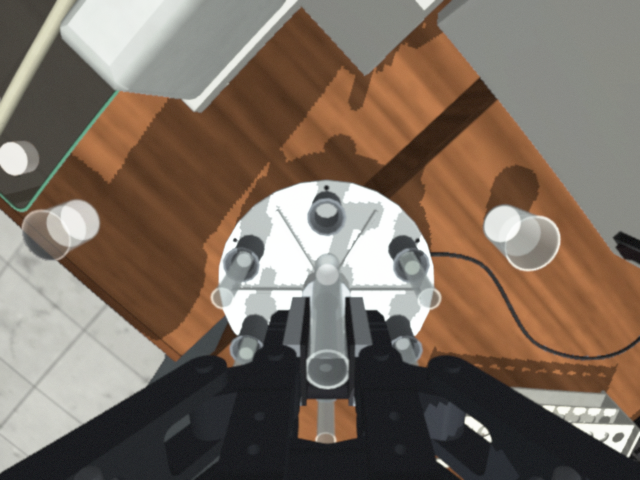

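View pics/s4.png

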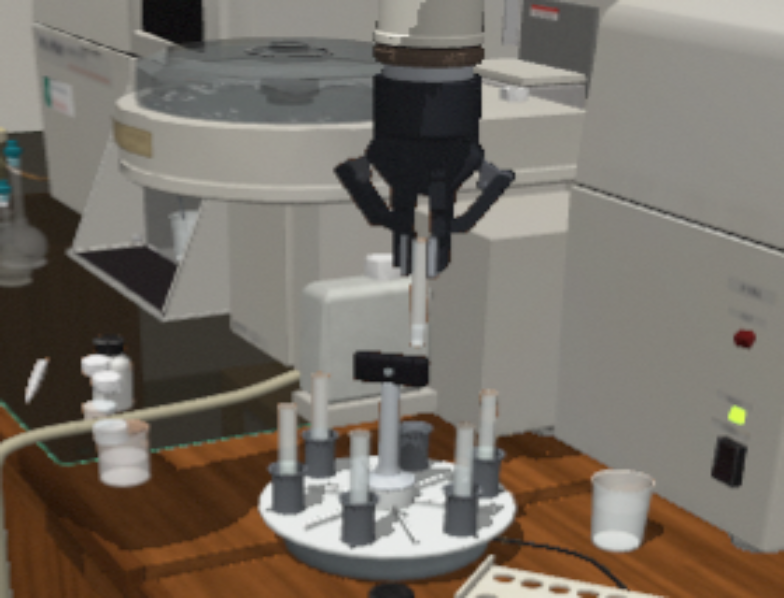

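Run:
```python
from h import *
im=cv2.imread("pics/w4.png"); cv2.imwrite("pics/w4c.png",cv2.resize(im[175:285,215:445],None,fx=3.45,fy=3.45,interpolation=cv2.INTER_CUBIC))
cv2.imwrite("pics/w4d.png",cv2.resize(im[175:245,290:360],None,fx=8,fy=8,interpolation=cv2.INTER_CUBIC))
cv2.imwrite("pics/w4e.png",cv2.resize(im[240:400,280:370],None,fx=3.75*1.6,fy=3.75,interpolation=cv2.INTER_CUBIC))
```

```text
(no output)
```

View pics/w4c.png

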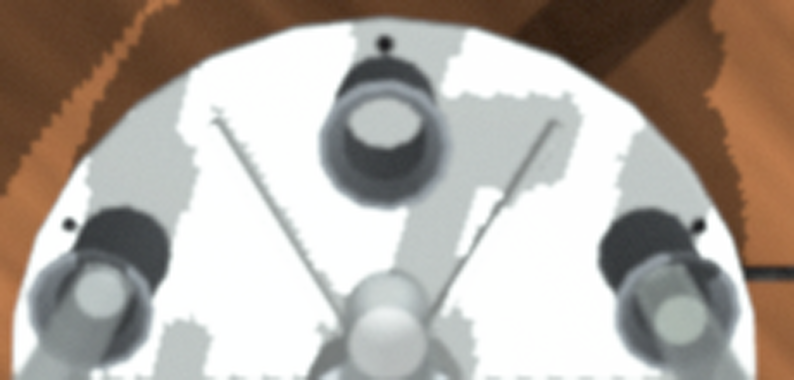

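View pics/w4d.png

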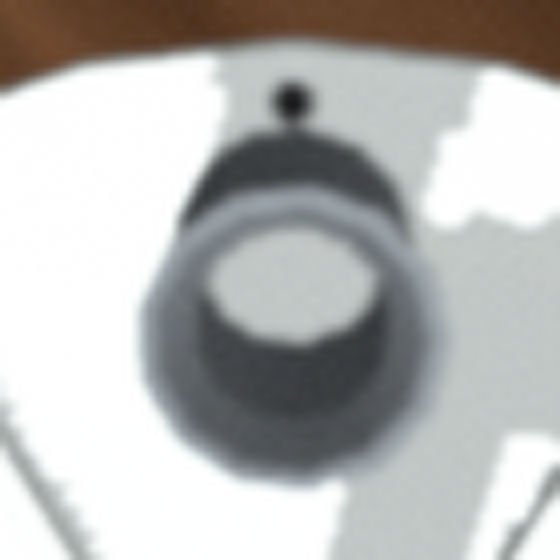

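View pics/w4e.png

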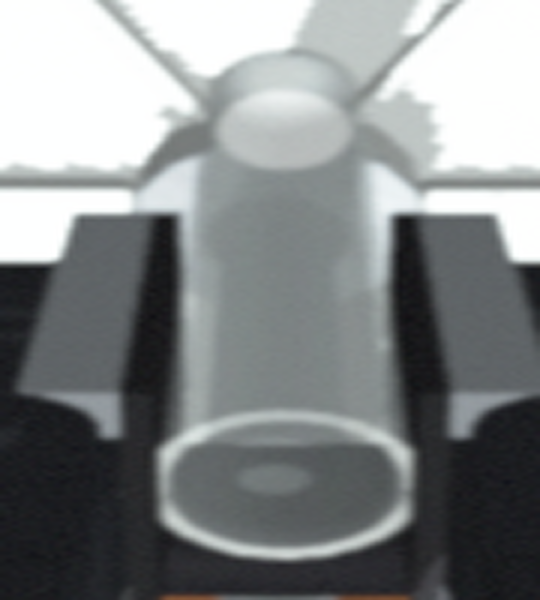

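Run:
```python
from h import *
W=optics.get_calibration("wrist")
c=cr((293,332),8,(290,175)); a=ray(W,c,.082); print("well",a)
l=ray(W,cr((91,306),3.45,(215,175)),.082); r=ray(W,cr((677,310),3.45,(215,175)),.082); print(l,r,np.linalg.norm(l-r), np.linalg.norm(l-a),np.linalg.norm(r-a))
d=(r-l)[:2]; print("x dir",np.degrees(np.arctan2(d[1],d[0])))
z=readout.get_obs()["tool_pos"]; print(z)
print("tubetop",ray(W,np.array([(287.5)/6+280-.4,485.5/3.75+240-.5]),z[2]+.0307),"bot",ray(W,np.array([(285.5)/6+280-.4,115/3.75+240-.5]),z[2]-.0693))
print(proj(W,[[z[0],z[1],z[2]+.0307],[z[0],z[1],z[2]-.0693]]))
```

```text
well [ 0.62986262 -0.10621062  0.082     ]
[ 0.57651246 -0.05417301  0.082     ] [ 0.61133437 -0.17858191  0.082     ] 0.12919032412279366 0.07452619021978575 0.07470541890877642
x dir -74.36312816891757
[ 0.62635723 -0.10789192  0.23288037]
tubetop [ 0.62547662 -0.1081723   0.26358037] bot [ 0.62004898 -0.10971898  0.16358037]
[[327.43609593 366.48776016]
 [327.16605304 258.90612989]]
```

```bash
python3 go.py .629 -.106 .162 -74.0;  python3 -m creep '[[[-0.05,0.2,-0.04,0,0,0,-1],[0,0.3,-0.02,0,0,0,-1],[0,0.3,0,0,0,0,-1],[0,0.3,0,0,0,0,-1],[0,0.2,0,0,0,0,-1],[0,0,0,0,0,0,-1]]]'; python3 go.py .629 -.106 .162 -74.0
python3 - <<'E'
from h import *
im=optics.camera("wrist")[:,:,::-1]
cv2.imwrite("pics/w5.png",im)
E
```

```text
t 6.45 pos [ 0.6264 -0.1079  0.2329] yaw -73.95 tilt 0.06 F [ 0.3 -0.2  0.4] op 0.0127
shift units [-0.063  1.418 -0.022] turn units [-0.005  0.014  0.014] q [-20.6  17.9  80.9  -0.   81.2  53.3]
time_s: 7.05
tool_pos: [0.6265, -0.1039, 0.1598]
ee_rot: [[-0.961, -0.004, 0.276], [-0.276, 0.001, -0.961], [0.004, -1.0, -0.002]]
contact_force: [0.4, -0.2, -0.5]
opening: 0.0134
t 7.05 pos [ 0.6265 -0.1039  0.1598] yaw -73.97 tilt 0.26 F [ 0.4 -0.2 -0.5] op 0.0134
shift units [-0.037 -0.044  0.055] turn units [0.028 0.007 0.059] q [-20.3  21.3  85.   -0.1  73.9  53.7]
```

View pics/w5.png

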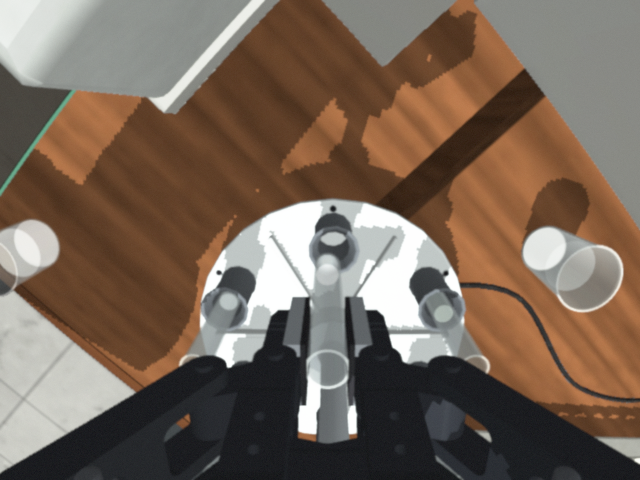

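Run:
```python
from h import *
im=cv2.imread("pics/w5.png"); cv2.imwrite("pics/w5d.png",cv2.resize(im[200:300,280:380],None,fx=6,fy=6,interpolation=cv2.INTER_CUBIC))
```

```text
(no output)
```

View pics/w5d.png

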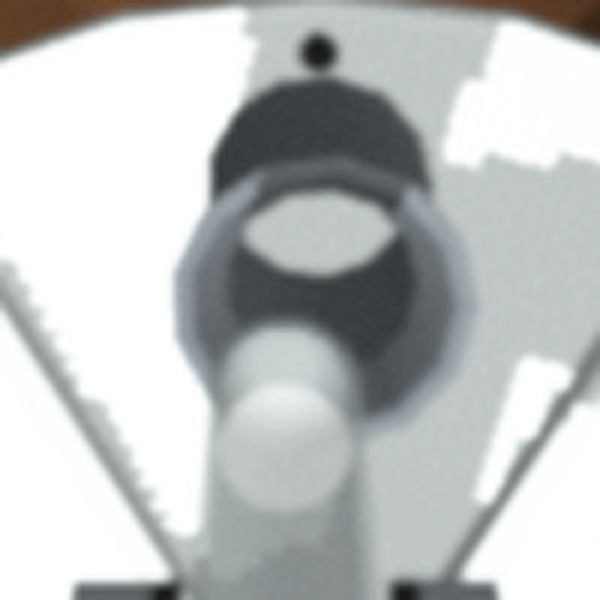

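Run:
```python
from h import *
W=optics.get_calibration("wrist"); o=readout.get_obs(); z=o["tool_pos"]; print(z)
a=ray(W,cr((325,294),6,(280,200)),.082); b=ray(W,cr((287,394),6,(280,200)),z[2]-.0618)
print(a,b,a-b,"tool units",o["ee_rot"].T@(np.r_[(a-b)[:2],0])/.05)
```

```text
[ 0.62683366 -0.10396586  0.16065992]
[ 0.63032583 -0.10666936  0.082     ] [ 0.6258609  -0.10424599  0.09885992] [ 0.00446493 -0.00242337 -0.01685992] tool units [-0.07244278 -0.00033463  0.07124077]
```

```bash
python3 -m creep '[[[-0.06,0,0.06,0.03,0,0.06,-1],[-0.01,0,0.01,0,0,0,-1],[0,0,0,0,0,0,-1]]]'; python3 go.py .6308 -.1066 .162 -74.0
python3 - <<'E'
from h import *
im=optics.camera("wrist")[:,:,::-1]
cv2.imwrite("pics/w6d.png",cv2.resize(im[200:300,280:380],None,fx=6,fy=6,interpolation=cv2.INTER_CUBIC))
E
```

```text
time_s: 7.4
tool_pos: [0.6327, -0.107, 0.1624]
ee_rot: [[-0.961, 0.005, 0.276], [-0.276, -0.002, -0.961], [-0.004, -1.0, 0.003]]
contact_force: [0.4, 0.2, 0.3]
opening: 0.013
t 7.4 pos [ 0.6327 -0.107   0.1624] yaw -73.97 tilt 0.28 F [0.4 0.2 0.3] op 0.013
shift units [ 0.034  0.009 -0.019] turn units [-0.041  0.007 -0.056] q [-20.4  21.7  84.2  -0.   73.8  53.6]
```

View pics/w6d.png

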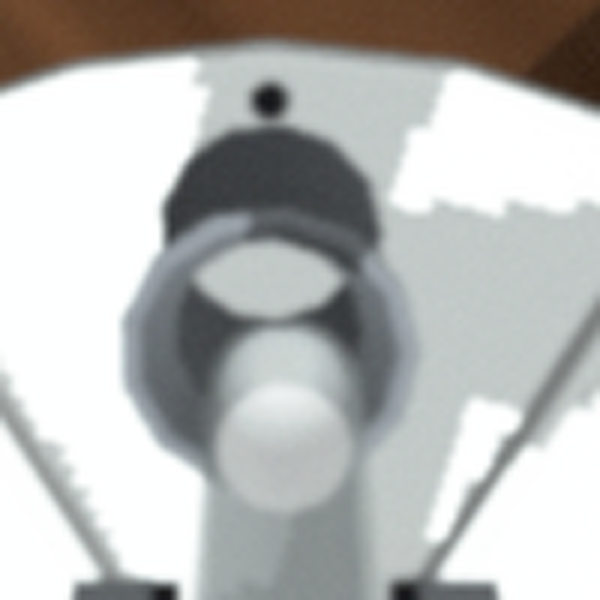

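Run:
```python
from h import *
W=optics.get_calibration("wrist"); o=readout.get_obs(); z=o["tool_pos"]; print(z)
a=ray(W,cr((270,344),6,(280,200)),.082); b=ray(W,cr((287,394),6,(280,200)),z[2]-.0618)
print(a,b,a-b,"tool units",o["ee_rot"].T@(np.r_[(a-b)[:2],0])/.05)
```

```text
[ 0.63276473 -0.10707841  0.16258434]
[ 0.63006306 -0.10652753  0.082     ] [ 0.6323218  -0.10748407  0.10078434] [-0.00225873  0.00095654 -0.01878434] tool units [ 0.03813675 -0.00025103 -0.03085875]
```

```bash
python3 -m creep '[[[0.04,0.1,-0.03,-0.04,0,-0.05,-1],[0,0.15,0,0,0,0,-1],[0,0.15,0,0,0,0,-1],[0,0,0,0,0,0,-1]]]'; python3 go.py .6305 -.1061 .1105 -74.0
python3 - <<'E'
from h import *
im=optics.camera("wrist")[:,:,::-1]
cv2.imwrite("pics/w7d.png",cv2.resize(im[200:300,280:380],None,fx=6,fy=6,interpolation=cv2.INTER_CUBIC))
E
```

```text
time_s: 7.85
tool_pos: [0.6306, -0.1062, 0.1417]
ee_rot: [[-0.961, 0.002, 0.276], [-0.276, -0.0, -0.961], [-0.001, -1.0, 0.001]]
contact_force: [0.9, 1.1, -0.3]
opening: 0.0129
t 7.85 pos [ 0.6306 -0.1062  0.1417] yaw -73.97 tilt 0.1 F [ 0.9  1.1 -0.3] op 0.0129
shift units [ 0.002  0.624 -0.003] turn units [-0.012  0.008 -0.021] q [-20.4  22.7  85.4   0.   71.8  53.6]
```

View pics/w7d.png

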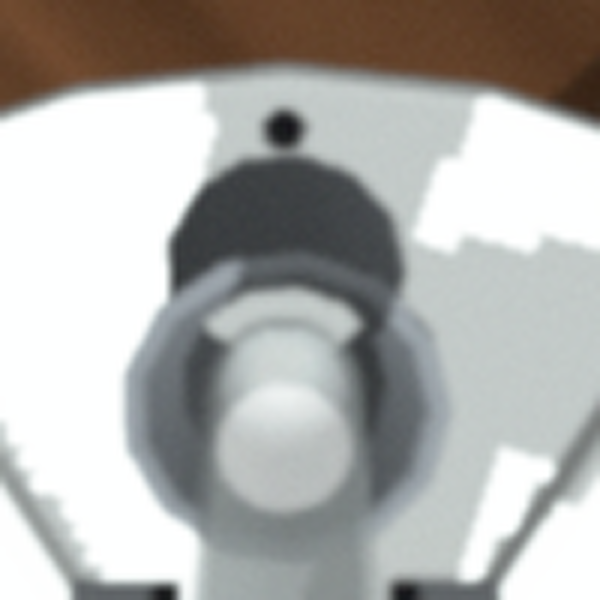

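```bash
python3 -m creep '[[[0,0.15,0,0,0,0,-1],[0,0.15,0,0,0,0,-1],[0,0.12,0,0,0,0,-1],[0,0,0,0,0,0,-1]]]'; python3 go.py .6305 -.1061 .1105 -74.0
```

```text
time_s: 8.3
tool_pos: [0.6307, -0.1063, 0.1191]
ee_rot: [[-0.961, 0.002, 0.276], [-0.276, -0.0, -0.961], [-0.001, -1.0, 0.001]]
contact_force: [0.7, -0.4, -1.2]
opening: 0.0127
t 8.3 pos [ 0.6307 -0.1063  0.1191] yaw -73.97 tilt 0.1 F [ 0.7 -0.4 -1.2] op 0.0127
shift units [ 0.002  0.173 -0.004] turn units [-0.013  0.008 -0.02 ] q [-20.4  24.1  86.2   0.   69.5  53.6]
```

```bash
python3 -m creep '[[[0,0.1,0,0,0,0,-1],[0,0.06,0,0,0,0,-1],[0,0,0,0,0,0,-1]]]'; python3 go.py .6305 -.1061 .1105 -74.0;  python3 -m creep '[[[0,0.03,0,0,0,0,-1],[0,0.0,0,0,0,0,-1]]]'; python3 go.py .6305 -.1061 .1105 -74.0
```

```text
time_s: 8.6
tool_pos: [0.6308, -0.1063, 0.1104]
ee_rot: [[-0.961, 0.002, 0.276], [-0.276, -0.0, -0.961], [-0.002, -1.0, 0.001]]
contact_force: [0.6, 0.5, -0.7]
opening: 0.013
t 8.6 pos [ 0.6308 -0.1063  0.1104] yaw -73.97 tilt 0.11 F [ 0.6  0.5 -0.7] op 0.013
shift units [ 0.005 -0.002 -0.005] turn units [-0.014  0.008 -0.024] q [-20.4  24.7  86.5   0.   68.6  53.6]
time_s: 8.8
tool_pos: [0.6315, -0.1065, 0.1098]
ee_rot: [[-0.961, 0.004, 0.276], [-0.276, -0.001, -0.961], [-0.003, -1.0, 0.002]]
contact_force: [-0.5, 0.5, 0.2]
opening: 0.0129
t 8.8 pos [ 0.6315 -0.1065  0.1098] yaw -73.97 tilt 0.21 F [-0.5  0.5  0.2] op 0.0129
shift units [ 0.018 -0.015 -0.013] turn units [-0.029  0.008 -0.045] q [-20.4  24.8  86.5   0.   68.5  53.6]
```

```bash
for i in 1; do :; done; python3 -m creep '[[[0.01,0.04,0,0,0,0,-1],[0,0,0,0,0,0,-1]]]'; python3 -m creep '[[[0,0.04,0,0,0,0,-1],[0,0,0,0,0,0,-1]]]'
python3 - <<'E'
from h import *
cv2.imwrite("pics/w8.png",optics.camera("wrist")[:,:,::-1])
cv2.imwrite("pics/s8.png",cv2.resize(optics.camera("scene")[160:300,250:390,::-1],None,fx=4.2,fy=4.2,interpolation=cv2.INTER_CUBIC))
E
```

```text
time_s: 9.0
tool_pos: [0.6319, -0.1068, 0.1096]
ee_rot: [[-0.961, 0.006, 0.276], [-0.276, -0.002, -0.961], [-0.005, -1.0, 0.003]]
contact_force: [-2.0, -0.5, -0.8]
opening: 0.0129
time_s: 9.2
tool_pos: [0.6322, -0.1069, 0.1095]
ee_rot: [[-0.961, 0.006, 0.276], [-0.276, -0.002, -0.961], [-0.006, -1.0, 0.004]]
contact_force: [-2.3, -1.0, -0.8]
opening: 0.0137
```

View pics/s8.png

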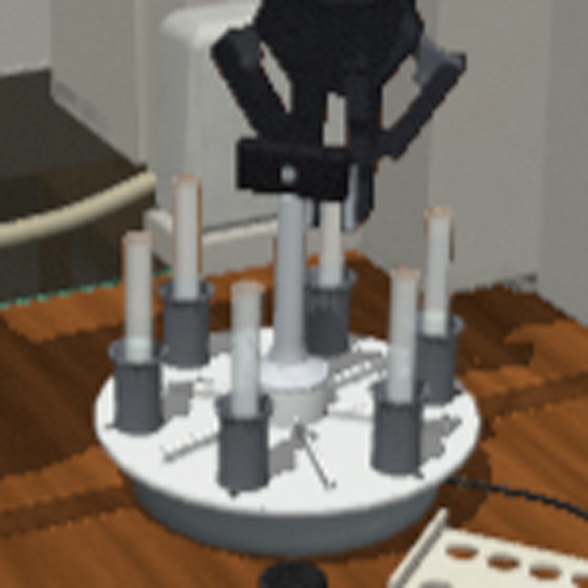

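View pics/w8.png

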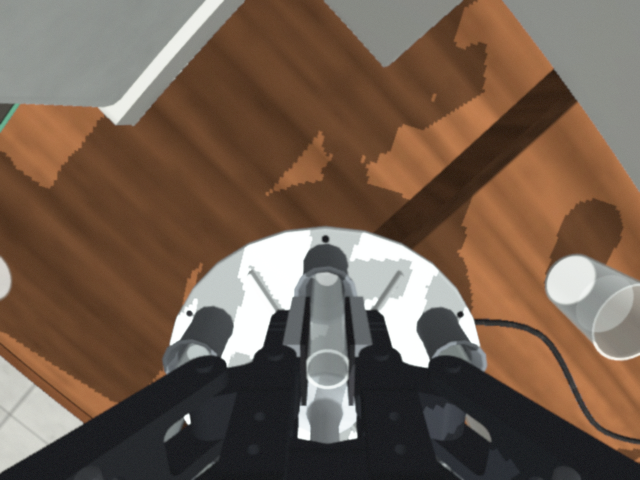

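```bash
python3 -m creep '[[[0.02,-0.01,0,0,0,0,-1],[0,0,0,0,0,0,-0.5],[0,0,0,0,0,0,-0.2],[0,0,0,0,0,0,0],[0,0,0,0,0,0,0],[0,0,0,0,0,0,0]]]'; python3 go.py .6315 -.1065 .25 -74.0
python3 - <<'E'
from h import *
cv2.imwrite("pics/w9.png",optics.camera("wrist")[:,:,::-1])
E
```

```text
time_s: 9.9
tool_pos: [0.6312, -0.1071, 0.1082]
ee_rot: [[-0.961, 0.007, 0.276], [-0.276, -0.001, -0.961], [-0.006, -1.0, 0.003]]
contact_force: [0.1, -0.4, 0.4]
opening: 0.0426
t 9.9 pos [ 0.6312 -0.1071  0.1082] yaw -73.98 tilt 0.4 F [ 0.1 -0.4  0.4] op 0.0426
shift units [-0.026 -2.835 -0.   ] turn units [-0.047  0.006 -0.089] q [-20.4  24.7  86.8   0.1  68.1  53.5]
```

View pics/w9.png

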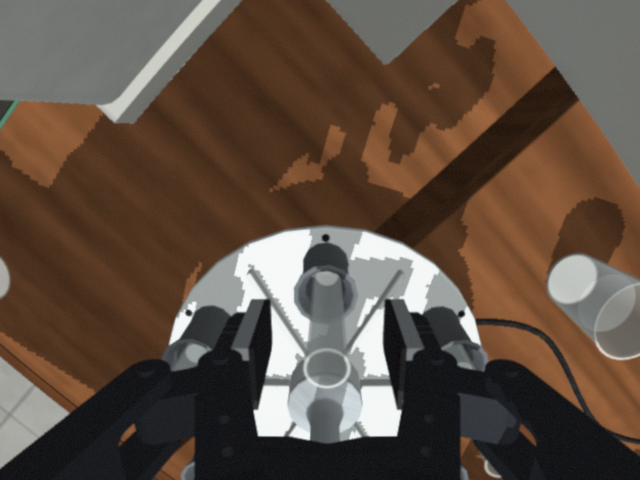

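The tube is released and standing in the well. I'll go straight up.

```bash
python3 -m creep '[[[0,-0.2,0,0,0,0,0],[0,-0.4,0,0,0,0,0],[0,-0.5,0,0,0,0,0],[0,-0.5,0,0,0,0,0],[0,-0.5,0,-0.05,0,-0.09,0],[0,-0.5,0,0,0,0,0],[0,-0.2,0,0,0,0,0.5],[0,0,0,0,0,0,1]]]'; python3 go.py .5570 -.1264 .26 16.0
python3 - <<'E'
from h import *
cv2.imwrite("pics/w10.png",optics.camera("wrist")[:,:,::-1])
cv2.imwrite("pics/s10.png",cv2.resize(optics.camera("scene")[160:300,250:390,::-1],None,fx=5,fy=4.2,interpolation=cv2.INTER_CUBIC))
E
```

```text
time_s: 10.75
tool_pos: [0.6304, -0.1068, 0.2577]
ee_rot: [[-0.961, 0.001, 0.276], [-0.276, -0.0, -0.961], [-0.001, -1.0, 0.001]]
contact_force: [-0.4, 0.8, 0.1]
opening: 0.0702
t 10.75 pos [ 0.6304 -0.1068  0.2577] yaw -73.97 tilt 0.08 F [-0.4  0.8  0.1] op 0.0702
shift units [ 1.519 -0.048 -0.029] turn units [-2.0000e-02 -2.2493e+01 -6.0000e-03] q [-20.4  17.6  78.5   0.   83.8  53.5]
```

View pics/s10.png

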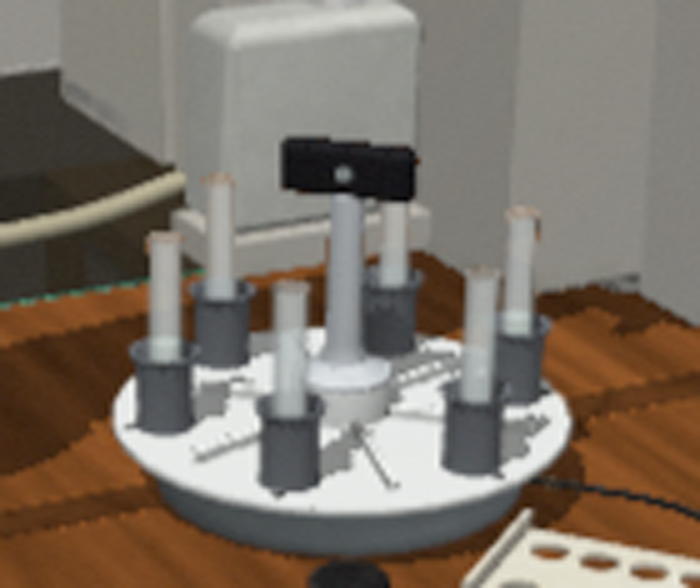

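View pics/w10.png

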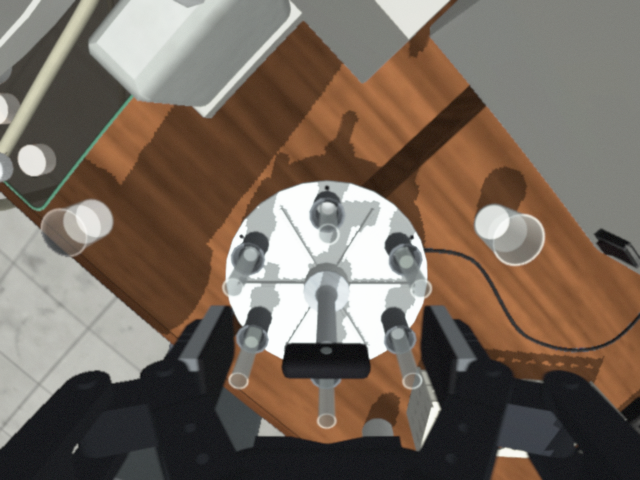

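```bash
python3 -m creep '[[[0.4,0,0,0,0,0,1],[0.5,0,0,0,0,0,1],[0.5,0,0,0,0,0,1],[0.1,0,0,0,-0.5,0,1],[0,0,0,0,-1,0,1],[0,0,0,0,-1,0,1],[0,0,0,0,-1,0,1],[0,0,0,0,-1,0,1]]]';python3 -m creep '[[[0,0,0,0,-1,0,1],[0,0,0,0,-1,0,1],[0,0,0,0,-1,0,1],[0,0,0,0,-1,0,1],[0,0,0,0,-1,0,1],[0,0,0,0,-1,0,1],[0,0,0,0,-1,0,1],[0,0,0,0,-1,0,1]]]'; python3 go.py .5570 -.1264 .26 16.0
```

```text
time_s: 11.65
tool_pos: [0.547, -0.1247, 0.2383]
ee_rot: [[-0.822, -0.027, 0.569], [-0.569, 0.012, -0.822], [0.015, -1.0, -0.026]]
contact_force: [-0.3, -0.4, -0.4]
opening: 0.0856
time_s: 12.45
tool_pos: [0.5385, -0.1209, 0.2205]
ee_rot: [[-0.374, -0.055, 0.926], [-0.927, 0.025, -0.373], [-0.003, -0.998, -0.06]]
contact_force: [0.3, 0.8, 0.8]
opening: 0.085
t 12.45 pos [ 0.5385 -0.1209  0.2205] yaw -21.96 tilt 3.45 F [0.3 0.8 0.8] op 0.085
shift units [-0.039 -0.811  0.336] turn units [ 0.816 -9.488 -0.326] q [-25.2   8.8  93.1  -0.   81.5  -3.2]
```

```bash
python3 -m creep '[[[0,-0.3,0.1,0.3,-0.3,-0.1,1],[0,-0.3,0.1,0.3,-0.5,-0.1,1],[0,-0.2,0.1,0.2,-1,-0.1,1],[0,-0.05,0,0.05,-1,0,1],[0,-0.05,0,0.05,-1,0,1],[0,-0.05,0,0.05,-1,0,1],[0,-0.05,0,0.05,-1,0,1],[0,-0.05,0,0.05,-1,0,1]]]'; python3 go.py .5570 -.1264 .26 16.0
```

```text
time_s: 13.25
tool_pos: [0.5535, -0.1257, 0.2711]
ee_rot: [[0.105, 0.005, 0.994], [-0.994, -0.015, 0.105], [0.016, -1.0, 0.003]]
contact_force: [0.9, -1.2, 0.2]
opening: 0.0856
t 13.25 pos [ 0.5535 -0.1257  0.2711] yaw 6.01 tilt 0.92 F [ 0.9 -1.2  0.2] op 0.0856
shift units [0.018 0.223 0.068] turn units [-0.03  -2.497  0.227] q [-24.6   6.2  90.2  -0.7  83.  -30.6]
```

```bash
python3 -m creep '[[[0,0.1,0.03,0,-0.8,0.1,1],[0,0.1,0.03,0,-0.8,0.1,1],[0,0,0,0,-0.8,0,1],[0,0,0,0,0,0,1],[0,0,0,0,0,0,1]]]'; python3 go.py .5570 -.1264 .25 16.0
python3 - <<'E'
from h import *
cv2.imwrite("pics/w11.png",optics.camera("wrist")[:,:,::-1])
cv2.imwrite("pics/t11.png",optics.camera("top")[:,:,::-1])
W=optics.get_calibration("wrist");print(proj(W,[[.557,-.1264,.184]]),readout.get_obs()["tool_pos"])
E
```

```text
time_s: 13.75
tool_pos: [0.5571, -0.1253, 0.262]
ee_rot: [[0.272, 0.005, 0.962], [-0.962, -0.003, 0.272], [0.004, -1.0, 0.004]]
contact_force: [0.1, -0.3, 0.3]
opening: 0.0852
t 13.75 pos [ 0.5571 -0.1253  0.262 ] yaw 15.76 tilt 0.32 F [ 0.1 -0.3  0.3] op 0.0852
shift units [ 0.02   0.241 -0.009] turn units [-0.055 -0.06   0.056] q [-24.8   7.1  90.2  -0.   82.4 -40.5]
[[324.8821358  254.25955424]] [ 0.55715942 -0.12532997  0.26213024]
```

View pics/w11.png

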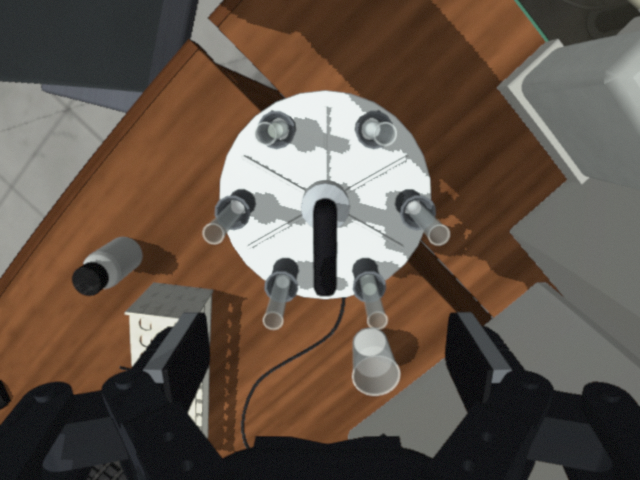

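Run:
```python
from h import *
im=cv2.imread("pics/w11.png"); cv2.imwrite("pics/w11c.png",cv2.resize(im[180:310,260:390],None,fx=4.6,fy=4.6,interpolation=cv2.INTER_CUBIC))
```

```text
(no output)
```

View pics/w11c.png

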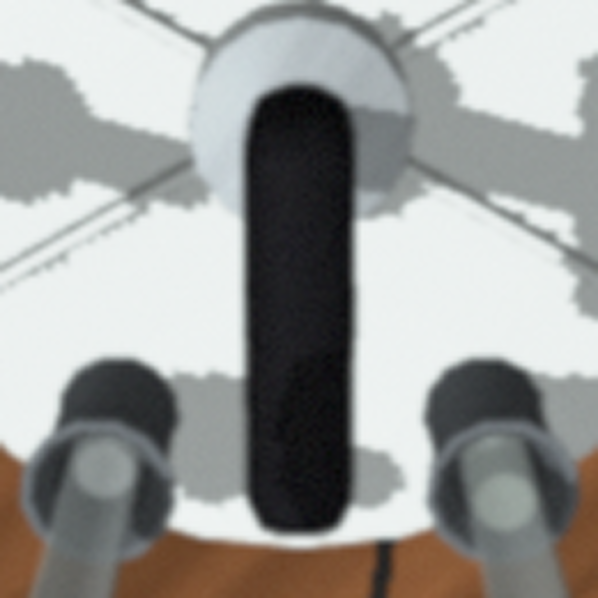

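Run:
```python
from h import *
W=optics.get_calibration("wrist"); o=readout.get_obs();Rm=o["ee_rot"];z=o["tool_pos"]
for u in [(300,535),(300,300),(300,110)]:
    p=ray(W,cr(u,4.6,(260,180)),.184); print(p, "tool mm",(Rm.T@(p-z)*1000).round(1))
```

```text
[ 0.56395751 -0.15126027  0.184     ] tool mm [26.5 78.2 -0.8]
[ 0.55545187 -0.12101255  0.184     ] tool mm [-4.9 78.1 -0.8]
[ 0.54905248 -0.09826477  0.184     ] tool mm [-28.6  78.   -0.7]
```

```bash
python3 go.py .5560 -.1250 .2 16.0; python3 -m creep '[[[0,0.2,-0.02,-0.05,-0.06,0.06,1],[0,0.3,0,0,0,0,1],[0,0.3,0,0,0,0,1],[0,0.3,0,0,0,0,1],[0,0,0,0,0,0,1]]]'; python3 go.py .5560 -.1250 .151 16.0
```

```text
t 13.85 pos [ 0.5572 -0.1253  0.2621] yaw 15.79 tilt 0.33 F [0.6 0.4 0.1] op 0.0852
shift units [-0.018  1.242 -0.026] turn units [-0.057 -0.053  0.058] q [-24.8   7.1  90.2  -0.   82.4 -40.6]
time_s: 14.35
tool_pos: [0.5552, -0.1252, 0.2011]
ee_rot: [[0.274, -0.002, 0.962], [-0.962, 0.001, 0.274], [-0.002, -1.0, -0.002]]
contact_force: [0.2, 0.4, -0.4]
opening: 0.0854
t 14.35 pos [ 0.5552 -0.1252  0.2011] yaw 15.91 tilt 0.14 F [ 0.2  0.4 -0.4] op 0.0854
shift units [0.002 1.002 0.019] turn units [ 0.022 -0.022 -0.028] q [-24.9   9.7  94.3   0.   76.2 -40.8]
```

```bash
python3 -m creep '[[[0,0.3,0.01,0.02,0,-0.02,1],[0,0.3,0,0,0,0,1],[0,0.2,0,0,0,0,1],[0,0.1,0,0,0,0,0.5],[0,0,0,0,0,0,0.2],[0,0,0,0,0,0,0]]]'; python3 go.py .5560 -.1250 .151 16.0
python3 - <<'E'
from h import *
cv2.imwrite("pics/w12.png",optics.camera("wrist")[:,:,::-1])
E
```

```text
time_s: 14.95
tool_pos: [0.5555, -0.1251, 0.1532]
ee_rot: [[0.274, -0.001, 0.962], [-0.962, 0.001, 0.274], [-0.001, -1.0, -0.001]]
contact_force: [-0.9, -0.0, 0.6]
opening: 0.044
t 14.95 pos [ 0.5555 -0.1251  0.1532] yaw 15.87 tilt 0.07 F [-0.9 -0.   0.6] op 0.044
shift units [0.002 0.043 0.01 ] turn units [ 0.01  -0.032 -0.013] q [-24.9  12.4  96.9   0.   70.8 -40.7]
```

View pics/w12.png

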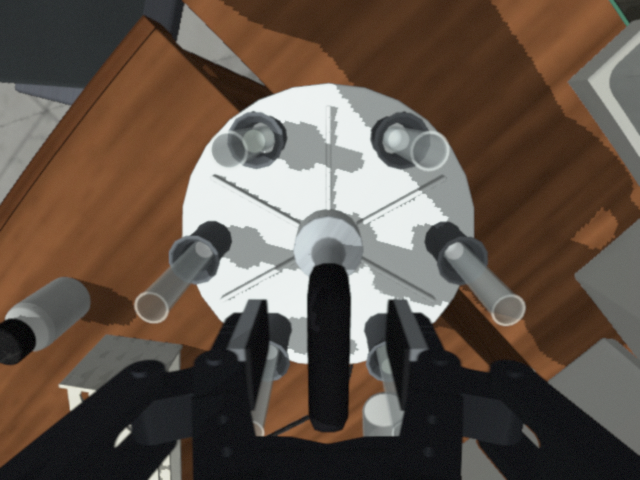

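```bash
python3 -m creep '[[[0,0.04,0.01,0,0,0,-0.2],[0,0,0,0,0,0,-0.4],[0,0,0,0,0,0,-0.6],[0,0,0,0,0,0,-0.8],[0,0,0,0,0,0,-1],[0,0,0,0,0,0,-1],[0,0,0,0,0,0,-1],[0,0,0,0,0,0,-1]]]'; python3 go.py .5560 -.1250 .253 15.87
```

```text
time_s: 15.8
tool_pos: [0.5568, -0.1254, 0.1528]
ee_rot: [[0.273, 0.002, 0.962], [-0.962, -0.001, 0.273], [0.001, -1.0, 0.001]]
contact_force: [-1.2, -0.6, 0.0]
opening: 0.0134
t 15.8 pos [ 0.5568 -0.1254  0.1528] yaw 15.87 tilt 0.1 F [-1.2 -0.6  0. ] op 0.0134
shift units [-0.01  -2.005 -0.01 ] turn units [-0.019 -0.     0.015] q [-24.8  12.5  96.8   0.   70.6 -40.7]
```

```bash
python3 -m creep '[[[0,-0.05,0,0,0,0,-1],[0,-0.1,0,0,0,0,-1],[0,-0.1,0,0,0,0,-1],[0,-0.1,0,0,0,0,-1],[0,-0.1,0,0,0,0,-1],[0,0,0,0,0,0,-1]]]'; python3 go.py .5565 -.1252 .253 15.87
```

```text
time_s: 16.4
tool_pos: [0.5554, -0.1246, 0.1748]
ee_rot: [[0.273, -0.002, 0.962], [-0.962, 0.001, 0.273], [-0.002, -1.0, -0.002]]
contact_force: [0.7, 0.4, -4.8]
opening: 0.0133
t 16.4 pos [ 0.5554 -0.1246  0.1748] yaw 15.87 tilt 0.16 F [ 0.7  0.4 -4.8] op 0.0133
shift units [ 0.015 -1.565  0.016] turn units [ 0.026 -0.    -0.029] q [-24.8  11.1  95.8   0.   73.3 -40.7]
```

```bash
python3 -m creep '[[[0,-0.1,0,0,0,0,-1],[0,-0.15,0,0,0,0,-1],[0,-0.2,0,0,0,0,-1],[0,-0.2,0,0,0,0,-1],[0,-0.2,0,0,0,0,-1],[0,-0.2,0,0,0,0,-1],[0,-0.1,0,0,0,0,-1],[0,0,0,0,0,0,-1]]]'; python3 go.py .5565 -.1252 .253 15.87
python3 - <<'E'
from h import *
cv2.imwrite("pics/s13.png",cv2.resize(optics.camera("scene")[100:340,220:460,::-1],None,fx=2.5,fy=2.5,interpolation=cv2.INTER_CUBIC))
E
```

```text
time_s: 17.2
tool_pos: [0.5559, -0.1248, 0.2389]
ee_rot: [[0.273, -0.0, 0.962], [-0.962, 0.001, 0.273], [-0.001, -1.0, -0.0]]
contact_force: [0.2, 0.1, -4.2]
opening: 0.0127
t 17.2 pos [ 0.5559 -0.1248  0.2389] yaw 15.87 tilt 0.04 F [ 0.2  0.1 -4.2] op 0.0127
shift units [ 0.011 -0.282  0.008] turn units [ 0.002  0.    -0.01 ] q [-24.8   8.   91.8   0.   80.2 -40.7]
```

View pics/s13.png

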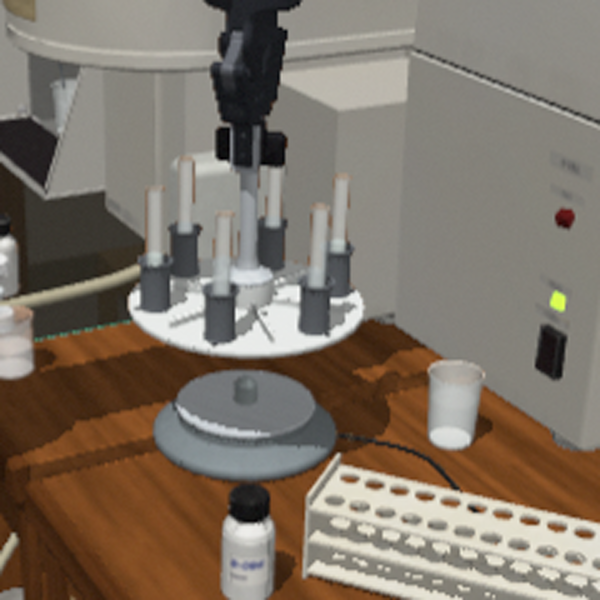

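```bash
python3 -m creep '[[[0,-0.1,0,0,0,0,-1],[0,-0.1,0,0,0,0,-1],[0,-0.08,0,0,0,0,-1],[0,0,0,0,0,0,-1],[0,0,0,0,0,0,-1]]]'; python3 go.py .5559 -.1248 .253 15.87;  python3 -m creep '[[[0,0,0,0,0,0,-1],[0,0,0,0,0,0,-1],[0,0,0,0,0,0,-1],[0,0,0,0,0,0,-1]]]'; python3 go.py .5559 -.1248 .253 15.87
```

```text
time_s: 17.75
tool_pos: [0.555, -0.1244, 0.252]
ee_rot: [[0.273, -0.004, 0.962], [-0.962, 0.002, 0.273], [-0.003, -1.0, -0.003]]
contact_force: [1.0, -0.4, -4.3]
opening: 0.0128
t 17.75 pos [ 0.555  -0.1244  0.252 ] yaw 15.87 tilt 0.25 F [ 1.  -0.4 -4.3] op 0.0128
shift units [ 0.013 -0.021  0.015] turn units [ 0.044  0.001 -0.045] q [-24.8   7.6  90.8   0.   81.9 -40.7]
time_s: 18.15
tool_pos: [0.5547, -0.1242, 0.2512]
ee_rot: [[0.273, -0.005, 0.962], [-0.962, 0.003, 0.274], [-0.004, -1.0, -0.004]]
contact_force: [0.1, 1.1, -5.1]
opening: 0.0129
t 18.15 pos [ 0.5547 -0.1242  0.2512] yaw 15.87 tilt 0.33 F [ 0.1  1.1 -5.1] op 0.0129
shift units [ 0.018 -0.036  0.021] turn units [ 0.058  0.001 -0.058] q [-24.8   7.6  90.9   0.   81.8 -40.7]
```

```bash
python3 -m creep '[[[0.01,-0.02,0.01,0.02,0,-0.02,-1],[0.005,-0.015,0.005,0.015,0,-0.015,-1],[0.001,-0.004,0.001,0.005,0,-0.005,-1],[0.001,-0.004,0.001,0.005,0,-0.005,-1],[0.001,-0.004,0.001,0.005,0,-0.005,-1],[0.001,-0.004,0.001,0.005,0,-0.005,-1],[0.001,-0.004,0.001,0.005,0,-0.005,-1],[0.001,-0.004,0.001,0.005,0,-0.005,-1]]]'; python3 go.py .5559 -.1248 .253 15.87
```

```text
time_s: 18.95
tool_pos: [0.556, -0.125, 0.2543]
ee_rot: [[0.273, 0.001, 0.962], [-0.962, -0.0, 0.273], [0.001, -1.0, 0.001]]
contact_force: [-0.2, -0.3, -4.4]
opening: 0.0133
t 18.95 pos [ 0.556  -0.125   0.2543] yaw 15.87 tilt 0.06 F [-0.2 -0.3 -4.4] op 0.0133
shift units [-0.005  0.026 -0.002] turn units [-0.012 -0.001  0.011] q [-24.8   7.4  90.7  -0.   81.8 -40.7]
```

```bash
for k in 1; do python3 -m creep '[[[0,0,0,0,0,0,-1],[0,-0.002,0,0,0,0,-1],[0,-0.002,0,0.002,0,-0.002,-1],[0,-0.002,0,0.002,0,-0.002,-1],[0,-0.002,0,0.002,0,-0.002,-1],[0,-0.002,0,0.002,0,-0.002,-1],[0,-0.002,0,0.002,0,-0.002,-1],[0,-0.002,0,0.002,0,-0.002,-1]]]'; done; python3 go.py .5559 -.1248 .253 15.87
```

```text
time_s: 19.75
tool_pos: [0.556, -0.125, 0.255]
ee_rot: [[0.273, 0.002, 0.962], [-0.962, -0.001, 0.273], [0.002, -1.0, 0.002]]
contact_force: [0.5, 0.8, -5.2]
opening: 0.0133
t 19.75 pos [ 0.556 -0.125  0.255] yaw 15.87 tilt 0.13 F [ 0.5  0.8 -5.2] op 0.0133
shift units [-0.004  0.041 -0.001] turn units [-0.024  0.     0.023] q [-24.8   7.3  90.7  -0.   81.8 -40.7]
```

Very steady now. I'll keep holding for another 3+ s.

```bash
python3 -m creep '[[[0,0.002,0,0,0,0,-1],[0,0.002,0,-0.002,0,0.002,-1],[0,0,0,-0.002,0,0.002,-1],[0,0,0,0,0,0,-1],[0,0,0,0,0,0,-1],[0,0,0,0,0,0,-1],[0,0,0,0,0,0,-1],[0,0,0,0,0,0,-1]]]'; python3 -m creep '[[[0,0,0,0,0,0,-1],[0,-0.001,0,0.001,0,-0.001,-1],[0,-0.001,0,0.001,0,-0.001,-1],[0,-0.001,0,0.001,0,-0.001,-1],[0,-0.001,0,0.001,0,-0.001,-1],[0,-0.001,0,0.001,0,-0.001,-1],[0,-0.001,0,0.001,0,-0.001,-1],[0,-0.001,0,0.001,0,-0.001,-1]]]'; python3 go.py .5559 -.1248 .253 15.87
```

```text
time_s: 20.55
tool_pos: [0.556, -0.125, 0.2548]
ee_rot: [[0.273, 0.002, 0.962], [-0.962, -0.001, 0.273], [0.001, -1.0, 0.001]]
contact_force: [-0.5, 0.7, -4.1]
opening: 0.0129
time_s: 21.35
tool_pos: [0.556, -0.125, 0.2552]
ee_rot: [[0.273, 0.002, 0.962], [-0.962, -0.001, 0.273], [0.002, -1.0, 0.002]]
contact_force: [0.3, 0.5, -4.6]
opening: 0.0132
t 21.35 pos [ 0.556  -0.125   0.2552] yaw 15.87 tilt 0.15 F [ 0.3  0.5 -4.6] op 0.0132
shift units [-0.004  0.044 -0.001] turn units [-0.026 -0.     0.026] q [-24.8   7.3  90.7  -0.   81.8 -40.7]
```

```bash
python3 -m creep '[[[0,-0.001,0,0,0,0,-1],[0,-0.001,0,0.001,0,-0.001,-1],[0,-0.001,0,0.001,0,-0.001,-1],[0,-0.001,0,0.001,0,-0.001,-1],[0,-0.001,0,0.001,0,-0.001,-1],[0,-0.001,0,0.001,0,-0.001,-1],[0,-0.001,0,0.001,0,-0.001,-1],[0,-0.001,0,0.001,0,-0.001,-1]]]'; python3 -m creep '[[[0,-0.001,0,0,0,0,-1],[0,-0.001,0,0.001,0,-0.001,-1],[0,-0.001,0,0.001,0,-0.001,-1],[0,-0.001,0,0.001,0,-0.001,-1],[0,-0.001,0,0.001,0,-0.001,-1],[0,-0.001,0,0.001,0,-0.001,-1],[0,-0.001,0,0.001,0,-0.001,-1],[0,-0.001,0,0.001,0,-0.001,-1]]]'; python3 go.py .5559 -.1248 .253 15.87
python3 - <<'E'
from h import *
cv2.imwrite("pics/s14.png",optics.camera("scene")[:,:,::-1])
cv2.imwrite("pics/t14.png",optics.camera("top")[:,:,::-1])
E
```

```text
time_s: 22.15
tool_pos: [0.556, -0.125, 0.2556]
ee_rot: [[0.273, 0.003, 0.962], [-0.962, -0.002, 0.273], [0.002, -1.0, 0.002]]
contact_force: [-0.7, -0.2, -4.3]
opening: 0.0132
time_s: 22.95
tool_pos: [0.556, -0.125, 0.2561]
ee_rot: [[0.273, 0.003, 0.962], [-0.962, -0.002, 0.273], [0.003, -1.0, 0.003]]
contact_force: [-0.2, 0.1, -4.5]
opening: 0.0127
t 22.95 pos [ 0.556  -0.125   0.2561] yaw 15.87 tilt 0.23 F [-0.2  0.1 -4.5] op 0.0127
shift units [-0.004  0.061 -0.   ] turn units [-0.04  -0.001  0.041] q [-24.8   7.2  90.8  -0.   81.8 -40.7]
```

View pics/s14.png

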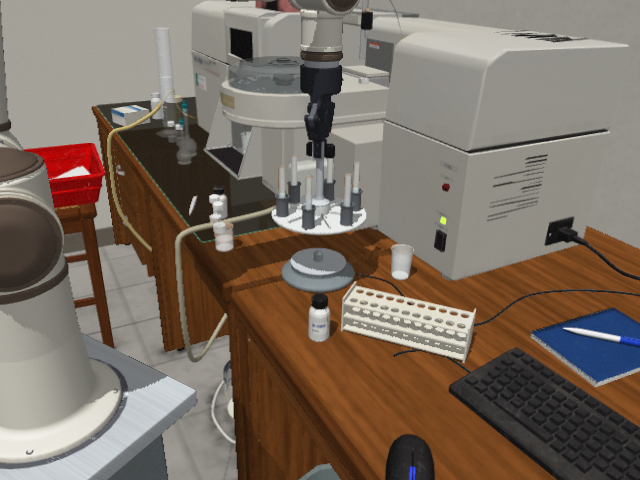

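View pics/t14.png

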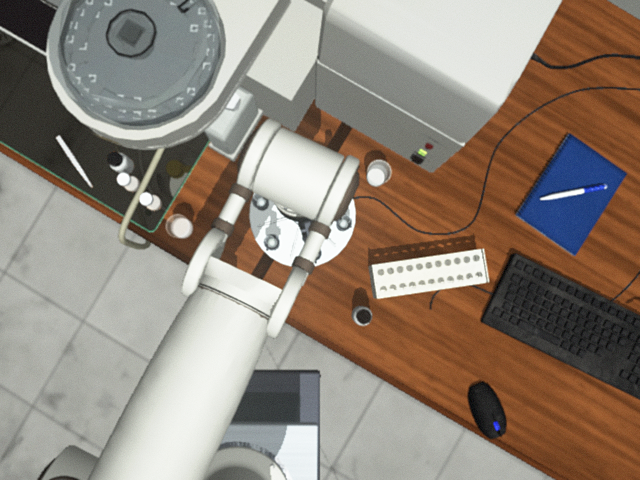

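Run:
```python
from h import *
im=cv2.imread("pics/s14.png"); S=optics.get_calibration("scene")
h=.035+.2558-.1528
t=cv2.resize(im[140:245,260:380],None,fx=6,fy=5.7,interpolation=cv2.INTER_CUBIC)
L=[[.075*np.cos(np.radians(90+60*k)),.075*np.sin(np.radians(90+60*k)),h+.106] for k in range(6)]+[[.096*np.cos(a),.096*np.sin(a),h+.006] for a in np.linspace(0,6.2,40)]
for p in proj(S,pl(.5555,-.1255,np.radians(-74.1),L)):
    cv2.circle(t,(int((p[0]-260+.5)*6),int((p[1]-140+.5)*5.7)),3,(0,0,255),-1)
cv2.imwrite("pics/s14c.png",t)
```

```text
(no output)
```

View pics/s14c.png

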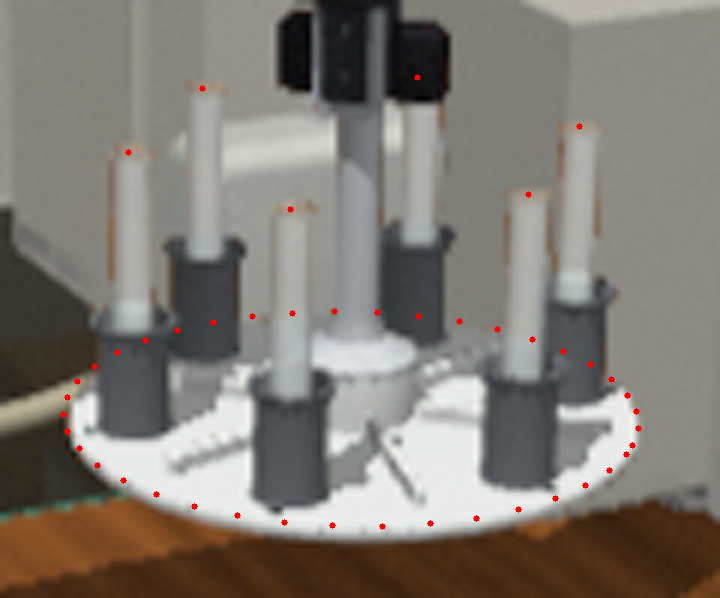

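The held carousel matches the predicted level pose, with all six tube tops on their predicted points, and it sits about 10 cm above the stand. I'm handing it in.

```bash
python3 -c "
from plant import job_done,readout
print(job_done()); o=readout.get_obs(); print(o['time_s'],o['tool_pos'],o['contact_force'])"
```

```text
the job is handed in; nothing more can be done
None
the job is handed in; nothing more can be done
```

The job is done and handed in at about 23 s. The last test tube stands in the empty well, and the carousel is held by its handle about 10 cm above the stand with all six tubes in place.

- **Tube:** I pulled it straight up out of the rack and lined it up over the well with the wrist camera. I lowered it until it stopped at the expected depth and let go. Pictures afterwards showed it standing in the well.
- **Carousel:** I gripped the handle across its 14 mm and lifted it straight up. Its underside was about 10.3 cm above the stand's top at the end. I held it there for about 4 s before handing in; over that time the height changed by less than 2 mm and the tool's tilt stayed under 0.25°.
- **Last checks:** Predicted points for a level carousel matched the scene picture: the five visible tube tops and the disc's outline lay within a few millimetres. The sixth tube, the one I placed, has its top hidden behind the handle in that view, but its body is visible and upright in its well. The beaker, bottle and cup are standing where they were.

Nothing failed or disagreed, apart from two small slips:
- While I turned the gripper empty above the carousel, it sagged about 4 cm and tilted 3.5°. I corrected this before the grasp, and nothing was touched.
- At the start of the hold the arm sank about 2 mm per second, and small corrections stopped it.

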